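# Clear the test fixture and touch off the clamped casting

## Robot

A 6-joint arm with a two-finger parallel gripper is mounted at the origin on the work surface. World frame = base frame: x ahead of the robot, y to its left, z up, the work surface at z = 0. Lengths are in m, angles in rad, forces in N, time in s.
With the tool pointing down it reaches from about 0.225 to 0.725 m from the base axis. Payload 3.1 kg.
Tool frame: the origin (TCP) lies on the centre line of the jaws, within the pads' length; the fingertips stand 11 mm ahead of it and the grasp point (between the pads) lies 8 mm behind it; z points along the fingers, y is the direction in which the jaws open and shut (so a half turn about z gives the same grasp; the last joint's range is limited). The gripper opens to 85 mm and grips with 20 to 120 N. Pads are 22 mm wide; open, the fingers measure 114 mm over their backs; the gripper's body (76 mm by 85 mm) begins 54 mm behind the grasp point. The pads swing forward as they close: fully open they stand 13 mm farther back than shut.
Start: joints at [-1.458, 0.048, 0.099, 1.622, 0, 1.443], TCP at [0.125, -0.51, 0.242] pointing down, gripper open.
Joint ranges: [-2.91, 2.91], [-0.99, 1.94], [-1.21, 1.42], [-2.12, 2.29], [-1.49, 1.47], [-3.14, 3.14]. Speed limits (rad/s): [2.79, 2.79, 3.14, 3.14, 3.14, 3.14].

## Interface

Orientations are given as [roll, pitch, yaw] about the fixed x, y, z axes, in that order (R = Rz(yaw) Ry(pitch) Rx(roll)).
In Python, from rig import read_state, camera, get_calibration, r gives the robot as it stands.
- The arm moves only by the tool play_rows, never from a script. Its argument "series" is a list of rows, each an object with "turn": the turn, a rotation vector about the world's x, y, z in degrees, a list of three; "travel": the shift along the world's x, y, z in mm, a list of three; "gripper": the closure, from 0 (fully open) to 1 (shut). In form: [{"turn": [rx, ry, rz], "travel": [dx, dy, dz], "gripper": gripper}, ...]. A call has 1 to 12 rows; each row is the pose to reach, as a shift and turn from the pose measured when the call began; what a row does not reach only later rows make up. A row lasts 1/12 s, in which the tool goes at most 41.7 mm and 7.16 degrees, less where a joint would pass 70% of its speed; a pose out of reach is approached as far as the arm can. A call with a gripper value outside its range is refused whole. The fingers move at their own pace and stop on an object; "force" is the grip in N (left out, the last holds). Time passes only in rows, so rows that repeat a pose let the fingers close. It gives the time, the measured TCP pose, the force and the opening at its end, in the units of the state.
- read_state(): the state, without advancing time (a new reading comes with each control period).
- camera(name): name is "scene" or "top" or "wrist"; returns the picture (400x640x3 uint8, blue, green, red); there is no depth.
- get_calibration(name): a dict with "vertical_fov" (degrees; the focal length in pixels is half the picture's height over the tangent of half this angle, whatever the lens; pixels are square), "cx", "cy" (the principal point, pixels), "pose" (4x4, takes a point from camera to world coordinates). Camera axes: x right, y down, z forward; pixel columns grow to the right and rows downward; lengths in m; the calibration is good to about 2 mm. A picture is of the moment at which its call begins: read the wrist's pose just before it. get_calibration takes no time and is no camera call; for the wrist camera it gives the pose at the moment of the call.
- r.job_done(): hands the job in, once; it reports no verdict.
The state is a dict: "clock": time; "qpos": joint angles; "joint_velocities": joint speeds; "joint_efforts": joint torques, N m; "tool_pos": TCP position; "tcp_rot": TCP orientation; "force": force on the tool from outside, world axes, zero at the start; "torque": the same for the moment, N m; "gripper_width": opening from 0.0 (shut) to 1.0 (fully open).
Only numpy, scipy, OpenCV 4.12 (cv2) and the standard library are available. Lean on these libraries where they do the work, as an engineer would, in place of code of your own. Each camera call takes 0.05 s, during which the arm holds its last target.

## Task

Clear the fixture deck by wiping every broken bar piece into the catch trough with the scraper block (the pieces are sharp, so no fingers on them). Then take the touch probe and touch off the clamped block gently, never pushing the plunger fully home: first on its long front face near the trough end, next on the same face near the other end, then on the short end face away from the trough. After that press the key on the readout to store the position; finish with the scraper and the probe both standing upright on the cork mat, and leave the jar, the weight and the cardboard box where they are.

Things in the scene. Friction and masses are not known exactly. Their poses are not given: they have to be found in the camera images.
- fixture: fixed bare-metal fixture, turned up to 9 degrees. Origin: on the bench under the middle of its deck. Deck 200 mm (x) by 260 (y), top 30 mm above the bench; rim 8 mm wide, 12 high above the deck on both x edges and the +y edge (inside: x -92..92, y to 122). The -y edge (y = -130) has no rim: the deck drops there into the catch trough
- trough (a point): centre of the floor of the catch trough along the fixture's -y edge, axes as the fixture: inside 192 mm (x) by 71 (y); floor 4 mm, outer walls 26 mm above the bench. Lies 165 mm towards -y from the middle of the deck
- block: dark cast block 60 mm (x) by 120 (y) by 40 high, clamped immovably on the rear (+x) half of the deck, a little askew. Origin: centre of its underside, on the deck. Long front face at x = -30 (looks towards the robot), short end away from the trough at y = +60, short end by the trough at y = -60. On top a boss 6 mm high and, along the back, two toe clamps 8 mm high (to x = +47)
- scraper_mid (a point): white nylon scraper block, all 64 mm high, about 0.18 kg: a square-edged foot 70 mm (x) by 44 (y) by 24 high, whose long sides push the pieces, with a grip rib on top, 52 (x) by 16 (y) by 40 high. This point: its centre, 32 mm above its underside. z up when it stands
- probe_mid (a point): hand touch probe, 64 mm high, about 0.25 kg: grey foot 52 mm (x) by 46 (y) by 24 high, grey grip post on top 34 (x) by 22 (y) by 40 high, and a sprung steel plunger that sticks out of the foot's +x side, level, 12 mm above the underside. This point: its centre, 32 mm above the underside; x points along the plunger
- probe_tip (a point): foremost point of the plunger's 10 mm ball end: with the plunger out 48.5 mm ahead (+x) of the probe's centre and 20 mm below it; it moves back as the plunger is pressed
- plunger (a joint): how far the plunger is pushed in, m: 0 out, 0.010 fully home (hard stop). The spring starts at 2 N and reaches 6 N fully home
- mat: flat cork tool mat, 160 mm (x) by 220 (y), 3 mm thick, fixed on the bench at the robot's right. Origin: centre of its underside
- key_top (a point): top centre of the round grey key, 26 mm across, on the small white readout box (85 by 120 by 30 mm, fixed, beside its dark screen) at the robot's left; pressed straight down
- key (a joint): how far the key is pressed, m: 0 up, 0.006 fully down (about 5 N); springs back
- jar: small glass jar, 56 mm across, 70 high, not part of the job. Origin: centre of its underside
- weight: brass weight, 40 mm across, 56 high, not part of the job. Origin: centre of its underside
- sample_box: cardboard box 90 by 60 by 40 mm, not part of the job. Origin: centre of its underside
- piece0 (a point): half of a broken steel test bar, 27 mm (x) by 10 by 10, 20 g, lying on the deck in front of the block at the start (may be absent). This point: its centre
- piece1 (a point): half of a broken steel test bar, 27 mm (x) by 10 by 10, 20 g, lying on the deck in front of the block at the start (may be absent). This point: its centre
- piece2 (a point): half of a broken steel test bar, 27 mm (x) by 10 by 10, 20 g, lying on the deck in front of the block at the start (may be absent). This point: its centre
- piece3 (a point): half of a broken steel test bar, 27 mm (x) by 10 by 10, 20 g, lying on the deck in front of the block at the start (may be absent). This point: its centre
- piece4 (a point): half of a broken steel test bar, 27 mm (x) by 10 by 10, 20 g, lying on the deck in front of the block at the start (may be absent). This point: its centre
- piece5 (a point): half of a broken steel test bar, 27 mm (x) by 10 by 10, 20 g, lying on the deck in front of the block at the start (may be absent). This point: its centre

How it is judged:
By the outcome, as a careful person would: the job done as asked, in the order asked, and still so for the second after the job is handed in, with the robot touching nothing.
Of bar0, bar1, bar2, bar3, bar4, bar5 only 3 to 6 are there at a start; the rules pass over those that are not, and their reading is None.
At some moment in a run one of scraper, probe may be knocked a few centimetres aside while the robot is not near it.
It also fails if it takes over 208 s, if anything falls off the work surface, if the arm or the gripper's body presses on something with over 40 N, if the wrist force passes 120 N, or if a joint passes its speed limit or range.

## Working session

There is one attempt and no reset: what is moved stays moved. The work goes in short steps, Python scripts to look and compute and a tool call to move; the robot and the scene stay as the last step left them, time stands still between calls to the robot, and variables do not carry over. Pictures are saved under pics/ and viewed, and the job is handed in when it is done.

Besides the shell and the picture viewer there is one more tool, called after "Emit:" in YAML: its name, and indented under it one key for each argument. play_rows: Moves the arm, as the interface text tells. Its arguments: {"type":"object","properties":{"series":{"type":"array"},"force":{"type":"number"}},"required":["series"]}

```bash
ls; mkdir -p pics; python3 - <<'E'
from rig import read_state, camera, get_calibration, r
import cv2
print(read_state())
for n in ["scene","top","wrist"]:
    print(n,get_calibration(n)); cv2.imwrite(f"pics/{n}0.png",camera(n))
E
```

```text
pics
{'clock': 0.0, 'qpos': array([-1.45779320e+00,  4.87370785e-02,  9.75746070e-02,  1.62198491e+00,
        1.01575217e-05,  1.44298960e+00]), 'joint_velocities': array([-0.00184909,  0.0005438 ,  0.00118849, -0.00015253,  0.00109384,
       -0.00065503]), 'joint_efforts': array([-2.28838158e-03, -3.38785601e+01,  3.20013177e+01,  2.06560601e-02,
       -3.47774521e-04, -1.15156578e-06]), 'tool_pos': array([ 0.12512755, -0.50926728,  0.24111259]), 'tcp_rot': array([-3.13926207e+00, -3.09737063e-04,  2.40809480e-01]), 'force': array([-0.15377128,  0.87228635,  0.55941645]), 'torque': array([ 0.00119522, -0.02961655, -0.00774715]), 'gripper_width': 1.0005823474559528}
scene {'vertical_fov': 54.15589664114374, 'cx': 316.982545537044, 'cy': 191.00845802455882, 'pose': array([[-0.0244156 ,  0.64905689, -0.76034797,  1.35284082],
       [ 0.99968906,  0.01199804, -0.0218592 , -0.01474926],
       [-0.00506518, -0.76064525, -0.64914801,  0.70814832],
       [ 0.        ,  0.        ,  0.        ,  1.        ]])}
top {'vertical_fov': 43.25600298790229, 'cx': 317.00693889932734, 'cy': 201.76903505435075, 'pose': array([[ 0.02040727, -0.9791535 ,  0.20209396,  0.35936584],
       [-0.9997909 , -0.02024955,  0.00284815, -0.03634686],
       [ 0.00130353, -0.20210983, -0.979362  ,  1.17500071],
       [ 0.        ,  0.        ,  0.        ,  1.        ]])}
wrist {'vertical_fov': 67.73569279675301, 'cx': 324.40386519476084, 'cy': 202.02031666348128, 'pose': array([[ 0.23804333, -0.93599293, -0.25933109,  0.19021561],
       [-0.97125273, -0.22991477, -0.06170351, -0.49412214],
       [-0.00187   ,  0.26656414, -0.96381537,  0.37328977],
       [ 0.        ,  0.        ,  0.        ,  1.        ]])}
```

View pics/top0.png

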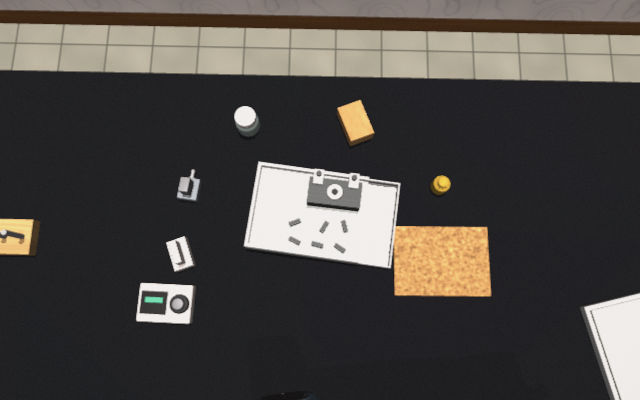

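View pics/scene0.png

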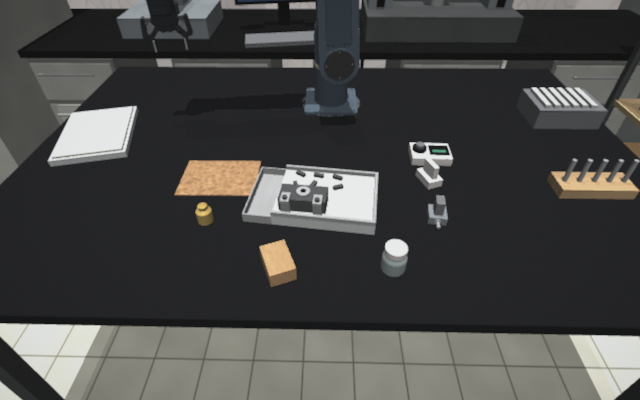

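View pics/wrist0.png

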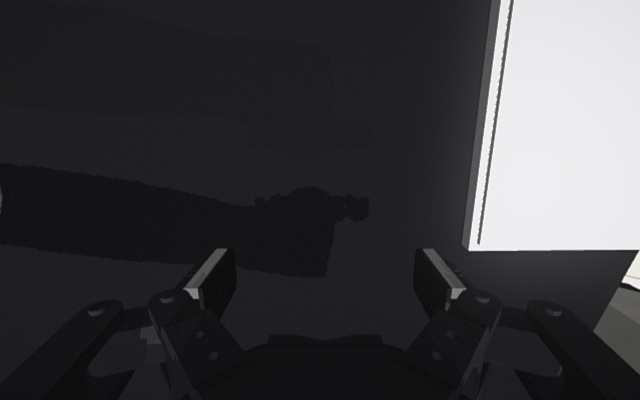

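```bash
cat > h.py <<'E'
import numpy as np, cv2
from rig import read_state, camera, get_calibration, r
def ray(px,z,cal):
    f=200/np.tan(np.radians(cal["vertical_fov"])/2)
    P=np.array(cal["pose"]); px=np.atleast_2d(np.asarray(px,float))
    d=np.c_[(px[:,0]-cal["cx"])/f,(px[:,1]-cal["cy"])/f,np.ones(len(px))]@P[:3,:3].T
    t=(z-P[2,3])/d[:,2]
    return P[:3,3]+d*t[:,None]
def proj(p,cal):
    f=200/np.tan(np.radians(cal["vertical_fov"])/2)
    P=np.array(cal["pose"]); c=(np.atleast_2d(p)-P[:3,3])@P[:3,:3]
    return np.c_[c[:,0]/c[:,2]*f+cal["cx"],c[:,1]/c[:,2]*f+cal["cy"]]
def snap(n,fn=None):
    cal=get_calibration(n); im=camera(n)
    if fn: cv2.imwrite("pics/"+fn,im); np.save("pics/"+fn[:-4]+"_cal.npy",np.array([cal],dtype=object),allow_pickle=True)
    return im,cal
def load(fn):
    return cv2.imread("pics/"+fn), np.load("pics/"+fn[:-4]+"_cal.npy",allow_pickle=True)[0]
E
python3 - <<'E'
import cv2
im=cv2.imread('pics/top0.png')
c=im[150:280,235:410]; cv2.imwrite('pics/top0a.png',cv2.resize(c,None,fx=4.5,fy=4.5,interpolation=cv2.INTER_CUBIC))
c=im[160:330,130:240]; cv2.imwrite('pics/top0b.png',cv2.resize(c,None,fx=3.5,fy=3.5,interpolation=cv2.INTER_CUBIC))
E
```

```text
(no output)
```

View pics/top0a.png

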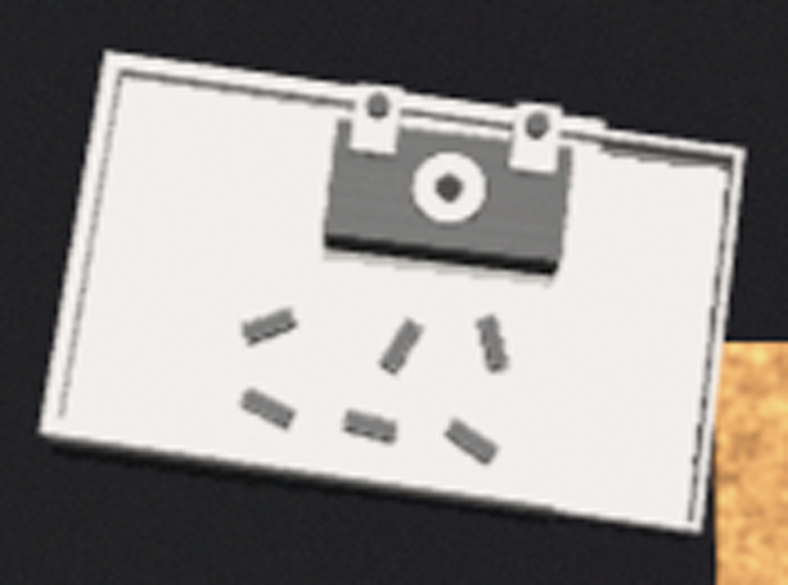

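View pics/top0b.png

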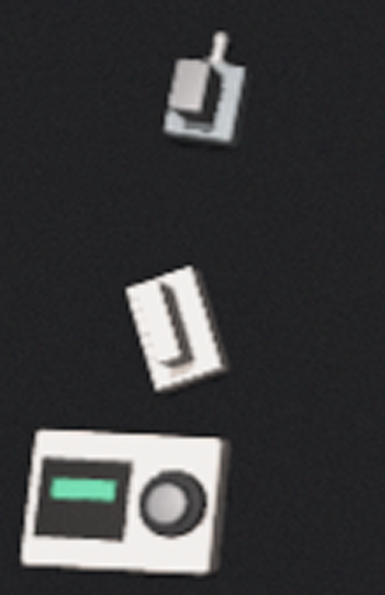

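```bash
python3 - <<'E'
from h import *
np.save('pics/top0_cal.npy',np.array([get_calibration('top')],dtype=object))
np.save('pics/scene0_cal.npy',np.array([get_calibration('scene')],dtype=object))
im,cal=load('top0.png')
hsv=cv2.cvtColor(im,cv2.COLOR_BGR2HSV)
A=lambda x,y:(235+x/4.5-.39,150+y/4.5-.39)
B=lambda x,y:(130+x/3.5-.36,160+y/3.5-.36)
ul=ray(A(105,52),.042,cal)[0];ll=ray(A(40,434),.042,cal)[0]
ur=ray(A(745,150),.026,cal)[0];lr=ray(A(700,533),.026,cal)[0]
print(ul,ll,ur,lr)
for a,b in((ul,ll),(ul,ur),(ll,lr),(ur,lr)):
    d=b-a; print(np.hypot(*d[:2]),np.degrees(np.arctan2(d[1],d[0])))
# block top corners z=.07: front edge
print('block front top',ray([A(325,237),A(557,262)],.07,cal), 'back left',ray(A(340,122),.07,cal), ray(A(573,148),.07,cal))
# pieces
g=cv2.cvtColor(im,cv2.COLOR_BGR2GRAY)
m=((g<150)).astype(np.uint8)
n,l,st,ce=cv2.connectedComponentsWithStats(m)
for i in range(1,n):
    if 20<st[i][4]<150 and 270<ce[i][0]<360 and 210<ce[i][1]<260:
        print('piece',ce[i],st[i][4],ray(ce[i],.036,cal)[0])
print('boss',ray(A(448,187),.076,cal))
# scraper rib top corners z .064 ; foot corners z .024
print('scr foot',ray([B(126,288),B(192,265),B(226,368),B(157,390)],.024,cal))
print('key',ray(B(166,503),.035,cal))
print('readout',ray([B(37,430),B(225,437),B(213,574),B(22,566)],.03,cal))
print('probe post',ray([B(180,58),B(210,60),B(206,112),B(170,110)],.064,cal))
print('probe foot',ray([B(243,66),B(235,138),B(165,130)],.024,cal))
print('tip',ray(B(220,35),.012,cal))
m=cv2.inRange(hsv,(8,120,100),(25,255,255)); n,l,st,ce=cv2.connectedComponentsWithStats(m)
for i in range(1,n):
    if st[i][4]>100: print('orange',st[i],ce[i],ray(ce[i],.003,cal)[0], ray([(st[i][0],st[i][1]),(st[i][0]+st[i][2],st[i][1]+st[i][3])],.003,cal))
E
```

```text
[0.68697176 0.10661866 0.042     ] [0.48791915 0.13039132 0.042     ] [ 0.64555239 -0.22700362  0.026     ] [ 0.44663146 -0.20179342  0.026     ]
0.20046715252013528 173.1894796988388
0.33618356951341094 -97.07708723501014
0.33474075505140477 -97.08503484315622
0.2005120644367456 172.77713762661574
block front top [[ 0.58575635 -0.01040845  0.07      ]
 [ 0.57548274 -0.12573689  0.07      ]] back left [[ 0.6448528 -0.0164962  0.07     ]] [[ 0.63383805 -0.13353049  0.07      ]]
piece [294.29166667 222.22916667] 48 [0.54557327 0.01791458 0.036     ]
piece [343.7804878  226.19512195] 41 [ 0.53873844 -0.0953064   0.036     ]
piece [323.55813953 227.        ] 43 [ 0.5359302  -0.04918155  0.036     ]
piece [293.88888889 240.44444444] 45 [0.5037095  0.01759328 0.036     ]
piece [316.82608696 244.54347826] 46 [ 0.49544623 -0.03464439  0.036     ]
piece [339.2826087  247.89130435] 46 [ 0.48888996 -0.0856095   0.036     ]
boss [[ 0.61112735 -0.07098881  0.076     ]]
scr foot [[0.49577448 0.3118434  0.024     ]
 [0.51181029 0.26977345 0.024     ]
 [0.44504705 0.24278317 0.024     ]
 [0.42997797
[... 527 characters left out ...]
2     ]]
orange [337 100  38  42 899] [354.92658509 120.57174638] [ 0.80656555 -0.12182825  0.003     ] [[ 0.85943146 -0.07717337  0.003     ]
 [ 0.75253419 -0.17093359  0.003     ]]
orange [433 175  18  17 235] [441.50638298 183.27234043] [ 0.65252066 -0.3296685   0.003     ] [[ 0.67253603 -0.30985774  0.003     ]
 [ 0.63157577 -0.35166154  0.003     ]]
orange [ 393  226   98   71 6606] [441.35528308 261.38661823] [ 0.46617238 -0.32382913  0.003     ] [[ 0.54678261 -0.21263961  0.003     ]
 [ 0.38734047 -0.4348671   0.003     ]]
orange [  0 238  31  17 177] [ 18.27118644 247.59887006] [0.47797006 0.65983471 0.003     ] [[0.49950606 0.70561709 0.003     ]
 [0.46141176 0.6279219  0.003     ]]
```

Emit:
play_rows:
  series:
    - {"turn": [0,0,80],"travel": [150,400,0],"gripper": 0}
    - {"turn": [0,0,80],"travel": [150,400,0],"gripper": 0}
    - {"turn": [0,0,80],"travel": [150,400,0],"gripper": 0}
    - {"turn": [0,0,80],"travel": [150,400,0],"gripper": 0}
    - {"turn": [0,0,80],"travel": [150,400,0],"gripper": 0}
    - {"turn": [0,0,80],"travel": [150,400,0],"gripper": 0}
    - {"turn": [0,0,80],"travel": [150,400,0],"gripper": 0}
    - {"turn": [0,0,80],"travel": [150,400,0],"gripper": 0}
    - {"turn": [0,0,80],"travel": [150,400,0],"gripper": 0}
    - {"turn": [0,0,80],"travel": [150,400,0],"gripper": 0}
    - {"turn": [0,0,80],"travel": [150,400,0],"gripper": 0}
    - {"turn": [0,0,80],"travel": [150,400,0],"gripper": 0}

```text
clock: 1.15
tool_pos: [0.2757, -0.1066, 0.2414]
tcp_rot: [-3.141, -0.001, 1.648]
force: [0.5, -0.6, -0.1]
gripper_width: 0.999
```

Emit:
play_rows:
  series:
    - {"turn": [0,0,82],"travel": [125,340,0],"gripper": 0}
    - {"turn": [0,0,82],"travel": [125,340,0],"gripper": 0}
    - {"turn": [0,0,82],"travel": [125,340,0],"gripper": 0}
    - {"turn": [0,0,82],"travel": [125,340,0],"gripper": 0}
    - {"turn": [0,0,82],"travel": [125,340,0],"gripper": 0}
    - {"turn": [0,0,82],"travel": [125,340,0],"gripper": 0}
    - {"turn": [0,0,82],"travel": [125,340,0],"gripper": 0}
    - {"turn": [0,0,82],"travel": [125,340,0],"gripper": 0}
    - {"turn": [0,0,82],"travel": [125,340,0],"gripper": 0}
    - {"turn": [0,0,82],"travel": [125,340,0],"gripper": 0}
    - {"turn": [0,0,82],"travel": [125,340,0],"gripper": 0}
    - {"turn": [0,0,82],"travel": [125,340,0],"gripper": 0}

```text
clock: 2.15
tool_pos: [0.4016, 0.2326, 0.2403]
tcp_rot: [-3.139, -0.002, 3.082]
force: [0.2, -0.4, 0.2]
gripper_width: 1.002
```

```bash
python3 - <<'E'
from h import *
snap('wrist','w1.png')
print(read_state()['tool_pos'],read_state()['tcp_rot'])
E
```

```text
[0.40154652 0.23236752 0.24046494] [-3.13913607e+00 -1.82087074e-03  3.08133705e+00]
```

View pics/w1.png

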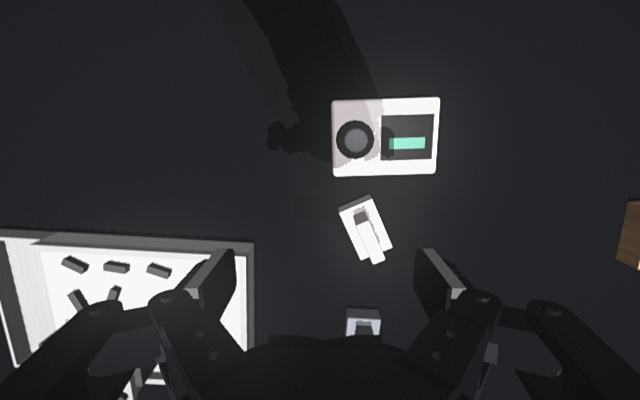

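```bash
python3 - <<'E'
import cv2
im=cv2.imread('pics/w1.png')
cv2.imwrite('pics/w1a.png',cv2.resize(im[85:345,310:450],None,fx=2.3*1,fy=2.3,interpolation=cv2.INTER_CUBIC))
E
```

```text
(no output)
```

View pics/w1a.png

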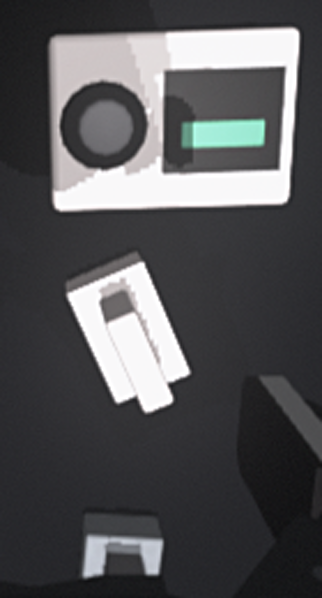

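```bash
python3 - <<'E'
from h import *
im,cal=load('w1.png')
C=lambda x,y:(310+x/2.3-.28,85+y/2.3-.28)
for n,z,ps in (('rib',.064,[(106,320),(132,308),(173,403),(150,413)]),('foot',.024,[(67,291),(142,262),(190,375),(118,403)]),('key',.036,[(106,126)]),('key30',.03,[(105,124)])):
    q=ray([C(*p) for p in ps],z,cal); print(n,q[:,:2],q.mean(0))
    if len(ps)>1:
        print([np.hypot(*(q[(i+1)%4]-q[i])[:2]) for i in range(4)], np.degrees(np.arctan2(*(q[1]-q[2])[1::-1])),np.degrees(np.arctan2(*(q[0]-q[3])[1::-1])))
E
```

```text
rib [[0.44526097 0.26322002]
 [0.43997591 0.27571021]
 [0.49050098 0.29475707]
 [0.49525923 0.28336401]] [0.46774927 0.27926283 0.064     ]
[np.float64(0.013562321794291017), np.float64(0.05399597385778537), np.float64(0.012346772329308121), np.float64(0.05390367186614976)] -159.34464084672612 -158.05580555063895
foot [[0.44214549 0.2465329 ]
 [0.42857151 0.28662283]
 [0.49445422 0.31176616]
 [0.50899468 0.27176983]] [0.46854147 0.27917293 0.024     ]
[np.float64(0.04232558126840909), np.float64(0.07051751005519816), np.float64(0.042557393351226616), np.float64(0.07145430318431938)] -159.11125422055073 -159.31746349477206
key [[0.35656948 0.26887381]] [0.35656948 0.26887381 0.036     ]
key30 [[0.35598369 0.26899548]] [0.35598369 0.26899548 0.03      ]
```

Emit:
play_rows:
  series:
    - {"turn": [0,0,24.5],"travel": [67,46.5,-60],"gripper": 0}
    - {"turn": [0,0,24.5],"travel": [67,46.5,-90],"gripper": 0}
    - {"turn": [0,0,24.5],"travel": [67,46.5,-110],"gripper": 0}
    - {"turn": [0,0,24.5],"travel": [67,46.5,-120],"gripper": 0}
    - {"turn": [0,0,24.5],"travel": [67,46.5,-150],"gripper": 0}
    - {"turn": [0,0,24.5],"travel": [67,46.5,-180],"gripper": 0}
    - {"turn": [0,0,24.5],"travel": [67,46.5,-199],"gripper": 0}
    - {"turn": [0,0,24.5],"travel": [67,46.5,-199],"gripper": 0}
    - {"turn": [0,0,24.5],"travel": [67,46.5,-199],"gripper": 0}

```text
clock: 2.95
tool_pos: [0.4678, 0.2771, 0.0398]
tcp_rot: [-3.139, -0.006, -2.778]
force: [0.4, 0.5, 0.7]
gripper_width: 1.0
```

Emit:
play_rows:
  series:
    - {"turn": [0,0,0],"travel": [0,0,0],"gripper": 1}
    - {"turn": [0,0,0],"travel": [0,0,0],"gripper": 1}
    - {"turn": [0,0,0],"travel": [0,0,0],"gripper": 1}
    - {"turn": [0,0,0],"travel": [0,0,0],"gripper": 1}
    - {"turn": [0,0,0],"travel": [0,0,0],"gripper": 1}
    - {"turn": [0,0,0],"travel": [0,0,0],"gripper": 1}
    - {"turn": [0,0,0],"travel": [0,0,0],"gripper": 1}
    - {"turn": [0,0,0],"travel": [0,0,0],"gripper": 1}
  force: 60

```text
clock: 3.62
tool_pos: [0.4683, 0.2776, 0.0408]
tcp_rot: [-3.139, -0.004, -2.778]
force: [-0.3, 0.1, 2.8]
gripper_width: 0.179
```

```bash
python3 - <<'E'
from h import *
snap('wrist','w2.png')
s=read_state();print(s['tool_pos'],s['tcp_rot'],s['gripper_width'],s['force'])
E
```

```text
[0.46829724 0.27758126 0.04076851] [-3.13905813 -0.00420607 -2.77775815] 0.1793712080219024 [-0.44485305  0.29695255  4.55803631]
```

View pics/w2.png

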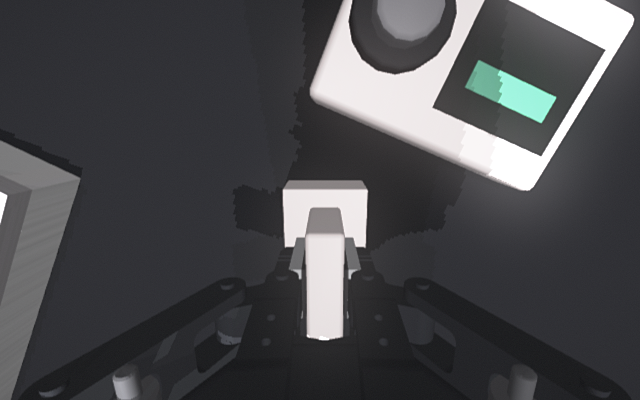

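Emit:
play_rows:
  series:
    - {"turn": [0,0,0],"travel": [0,0,40],"gripper": 1}
    - {"turn": [0,0,0],"travel": [0,0,80],"gripper": 1}
    - {"turn": [0,0,-7],"travel": [15,-35,80],"gripper": 1}
    - {"turn": [0,0,-14],"travel": [30,-70,80],"gripper": 1}
    - {"turn": [0,0,-21],"travel": [45,-105,80],"gripper": 1}
    - {"turn": [0,0,-27.8],"travel": [60,-140,80],"gripper": 1}
    - {"turn": [0,0,-27.8],"travel": [75,-175,80],"gripper": 1}
    - {"turn": [0,0,-27.8],"travel": [89,-208,80],"gripper": 1}
    - {"turn": [0,0,-27.8],"travel": [89,-208,80],"gripper": 1}
    - {"turn": [0,0,-27.8],"travel": [89,-208,60],"gripper": 1}
    - {"turn": [0,0,-27.8],"travel": [89,-208,45],"gripper": 1}
    - {"turn": [0,0,-27.8],"travel": [89,-208,45],"gripper": 1}

```text
clock: 4.67
tool_pos: [0.5537, 0.0691, 0.0808]
tcp_rot: [-3.138, -0.013, 3.019]
force: [-1.3, -0.5, -2.7]
gripper_width: 0.179
```

```bash
python3 - <<'E'
from h import *
snap('wrist','w3.png');snap('top','t3.png')
s=read_state();print(s['tool_pos'],s['tcp_rot'],s['gripper_width'],s['force'])
im=cv2.imread('pics/t3.png')
cv2.imwrite('pics/t3a.png',cv2.resize(im[140:340,130:410],None,fx=2.8,fy=2.8,interpolation=cv2.INTER_CUBIC))
E
```

```text
[0.55569088 0.06962916 0.08411621] [-3.13834193 -0.00822709  3.02030571] 0.1771759332424205 [ 0.47306086  0.39508756 -0.81553256]
```

View pics/w3.png

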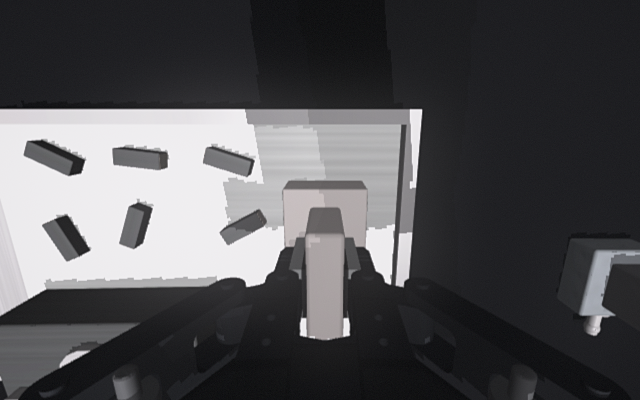

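View pics/t3a.png

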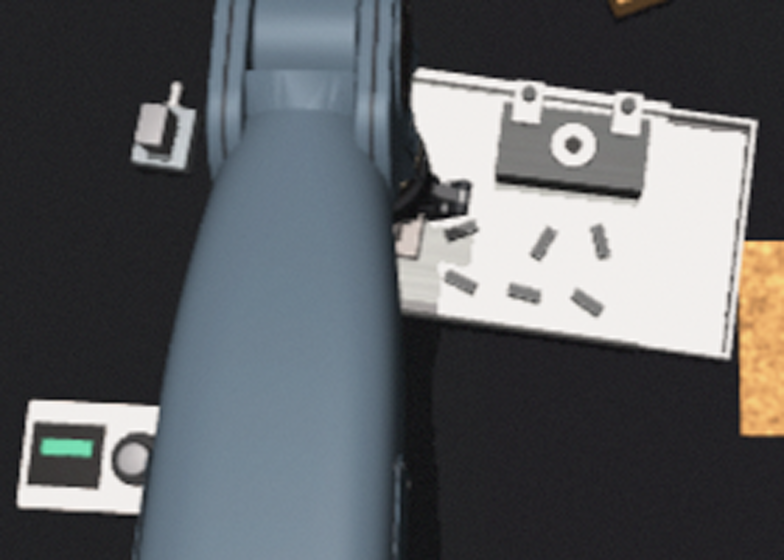

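Emit:
play_rows:
  series:
    - {"turn": [0,0,0],"travel": [1.5,0,-6],"gripper": 1}
    - {"turn": [0,0,0],"travel": [1.5,0,-11.5],"gripper": 1}
    - {"turn": [0,0,0],"travel": [1.5,0,-11.5],"gripper": 1}
    - {"turn": [0,0,0],"travel": [1.5,0,-11.5],"gripper": 1}

```text
clock: 5.1
tool_pos: [0.557, 0.0699, 0.0724]
tcp_rot: [-3.138, -0.009, 3.021]
force: [0.6, -0.1, -2.1]
gripper_width: 0.179
```

Emit:
play_rows:
  series:
    - {"turn": [0,0,0],"travel": [-1,-8,0],"gripper": 1}
    - {"turn": [0,0,0],"travel": [-2.4,-20,0],"gripper": 1}
    - {"turn": [0,0,0],"travel": [-4.3,-35,0],"gripper": 1}
    - {"turn": [0,0,0],"travel": [-6.1,-50,0],"gripper": 1}
    - {"turn": [0,0,0],"travel": [-8,-65,0],"gripper": 1}
    - {"turn": [0,0,0],"travel": [-9.8,-80,0],"gripper": 1}
    - {"turn": [0,0,0],"travel": [-11.7,-95,0],"gripper": 1}
    - {"turn": [0,0,0],"travel": [-13.5,-110,0],"gripper": 1}
    - {"turn": [0,0,0],"travel": [-15.4,-125,0],"gripper": 1}
    - {"turn": [0,0,0],"travel": [-17.2,-140,0],"gripper": 1}
    - {"turn": [0,0,0],"travel": [-19,-155,0],"gripper": 1}
    - {"turn": [0,0,0],"travel": [-20.9,-170,0],"gripper": 1}

```text
clock: 6.1
tool_pos: [0.5358, -0.102, 0.0729]
tcp_rot: [-3.138, -0.008, 3.02]
force: [-0.5, 1.2, -1.4]
gripper_width: 0.176
```

Emit:
play_rows:
  series:
    - {"turn": [0,0,0],"travel": [-1.8,-15,0],"gripper": 1}
    - {"turn": [0,0,0],"travel": [-3.7,-30,0],"gripper": 1}
    - {"turn": [0,0,0],"travel": [-5.3,-43,0],"gripper": 1}
    - {"turn": [0,0,0],"travel": [-6.1,-50,0],"gripper": 1}
    - {"turn": [0,0,0],"travel": [-6.1,-50,0],"gripper": 1}
    - {"turn": [0,0,0],"travel": [-6.1,-50,0],"gripper": 1}

```text
clock: 6.6
tool_pos: [0.5295, -0.1523, 0.0731]
tcp_rot: [-3.138, -0.008, 3.019]
force: [-1.1, -0.1, -1.8]
gripper_width: 0.176
```

```bash
python3 - <<'E'
from h import *
snap('wrist','w4.png');snap('top','t4.png')
s=read_state();print(s['tool_pos'],s['tcp_rot'],s['gripper_width'],s['force'])
im=cv2.imread('pics/t4.png')
cv2.imwrite('pics/t4a.png',cv2.resize(im[140:340,130:410],None,fx=2.8,fy=2.8,interpolation=cv2.INTER_CUBIC))
E
```

```text
[ 0.52962496 -0.15143445  0.07295113] [-3.13837817 -0.00817557  3.02039631] 0.17725351231570657 [-0.49631464  0.80651204 -2.32484751]
```

View pics/w4.png

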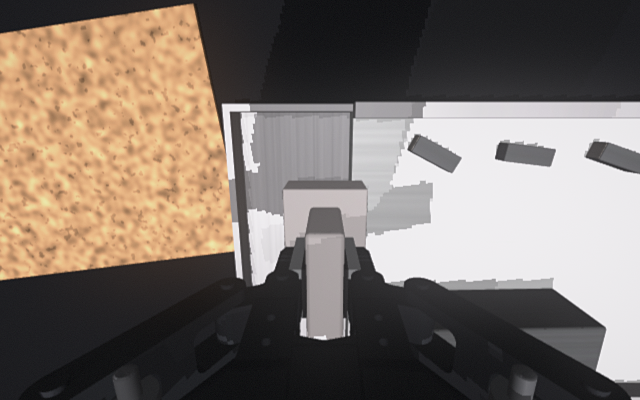

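View pics/t4a.png

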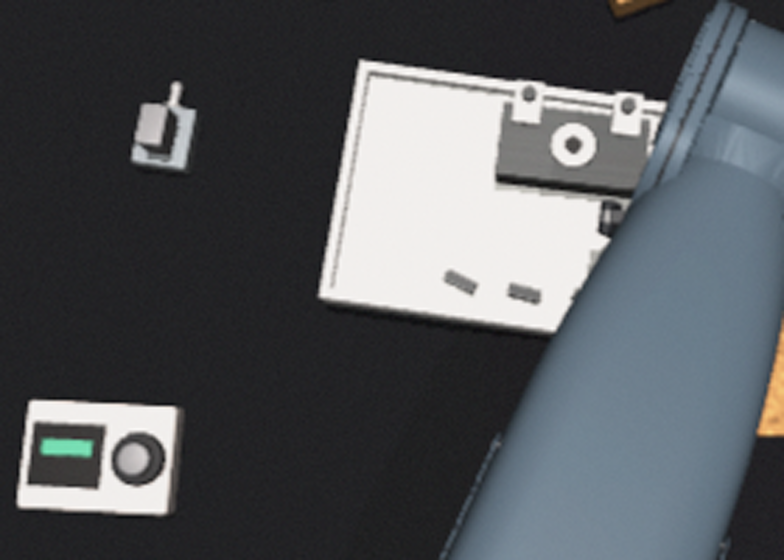

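Emit:
play_rows:
  series:
    - {"turn": [0,0,0],"travel": [0,0,35],"gripper": 1}
    - {"turn": [0,0,0],"travel": [0,25,50],"gripper": 1}
    - {"turn": [0,0,0],"travel": [0,60,50],"gripper": 1}
    - {"turn": [0,0,0],"travel": [0,95,50],"gripper": 1}
    - {"turn": [0,0,0],"travel": [0,130,50],"gripper": 1}
    - {"turn": [0,0,0],"travel": [0,165,50],"gripper": 1}
    - {"turn": [0,0,0],"travel": [0,200,50],"gripper": 1}
    - {"turn": [0,0,0],"travel": [-0.5,224.5,50],"gripper": 1}
    - {"turn": [0,0,0],"travel": [-0.5,224.5,40],"gripper": 1}
    - {"turn": [0,0,0],"travel": [-0.5,224.5,10],"gripper": 1}
    - {"turn": [0,0,0],"travel": [-0.5,224.5,0],"gripper": 1}
    - {"turn": [0,0,0],"travel": [-0.5,224.5,0],"gripper": 1}

```text
clock: 7.7
tool_pos: [0.5273, 0.0737, 0.0713]
tcp_rot: [-3.138, -0.012, 3.022]
force: [-0.3, -0.3, -2.0]
gripper_width: 0.18
```

```bash
python3 - <<'E'
from h import *
snap('wrist','w5.png')
s=read_state();print(s['tool_pos'],s['tcp_rot'],s['gripper_width'],s['force'])
E
```

```text
[0.52790725 0.07322134 0.07189193] [-3.13793984 -0.01083843  3.02100597] 0.17770265128991386 [ 0.62247517  0.50205938 -1.30779432]
```

View pics/w5.png

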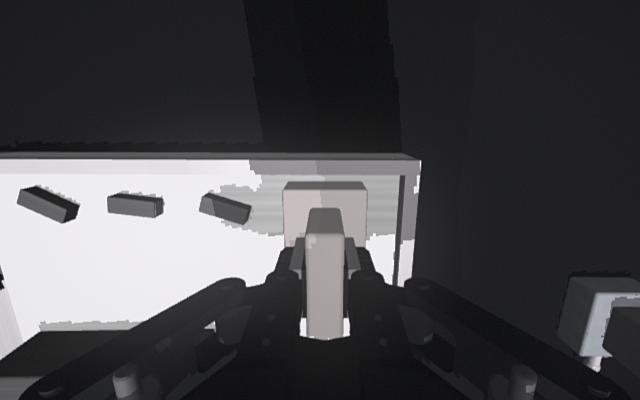

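Emit:
play_rows:
  series:
    - {"turn": [0,0,0],"travel": [0.5,-8,0.5],"gripper": 1}
    - {"turn": [0,0,0],"travel": [-0.9,-20,0.5],"gripper": 1}
    - {"turn": [0,0,0],"travel": [-2.8,-35,0.5],"gripper": 1}
    - {"turn": [0,0,0],"travel": [-4.6,-50,0.5],"gripper": 1}
    - {"turn": [0,0,0],"travel": [-6.5,-65,0.5],"gripper": 1}
    - {"turn": [0,0,0],"travel": [-8.3,-80,0.5],"gripper": 1}
    - {"turn": [0,0,0],"travel": [-10.2,-95,0.5],"gripper": 1}
    - {"turn": [0,0,0],"travel": [-12,-110,0.5],"gripper": 1}
    - {"turn": [0,0,0],"travel": [-13.9,-125,0.5],"gripper": 1}
    - {"turn": [0,0,0],"travel": [-15.7,-140,0.5],"gripper": 1}
    - {"turn": [0,0,0],"travel": [-17.5,-155,0.5],"gripper": 1}
    - {"turn": [0,0,0],"travel": [-19.4,-170,0.5],"gripper": 1}

```text
clock: 8.75
tool_pos: [0.508, -0.099, 0.0727]
tcp_rot: [-3.138, -0.011, 3.019]
force: [-0.1, 0.6, -1.5]
gripper_width: 0.179
```

Emit:
play_rows:
  series:
    - {"turn": [0,0,0],"travel": [-1.8,-15,0],"gripper": 1}
    - {"turn": [0,0,0],"travel": [-3.7,-30,0],"gripper": 1}
    - {"turn": [0,0,0],"travel": [-5.3,-43,0],"gripper": 1}
    - {"turn": [0,0,0],"travel": [-6.1,-50,0],"gripper": 1}
    - {"turn": [0,0,0],"travel": [-6.1,-50,0],"gripper": 1}
    - {"turn": [0,0,0],"travel": [-6.1,-50,0],"gripper": 1}

```text
clock: 9.25
tool_pos: [0.5017, -0.1494, 0.0727]
tcp_rot: [-3.138, -0.011, 3.018]
force: [-0.9, 0.1, -1.7]
gripper_width: 0.182
```

Emit:
play_rows:
  series:
    - {"turn": [0,0,0],"travel": [0,0,35],"gripper": 1}
    - {"turn": [0,0,0],"travel": [0,0,70],"gripper": 1}
    - {"turn": [0,0,0],"travel": [0,0,100],"gripper": 1}
    - {"turn": [0,0,0],"travel": [0,0,130],"gripper": 1}
    - {"turn": [0,0,0],"travel": [0,0,130],"gripper": 1}

```text
clock: 9.67
tool_pos: [0.5051, -0.1498, 0.2106]
tcp_rot: [-3.135, 0.002, 3.02]
force: [0.4, -0.0, -1.3]
gripper_width: 0.178
```

```bash
python3 - <<'E'
from h import *
snap('wrist','w6.png');snap('scene','s6.png');snap('top','t6.png')
s=read_state();print(s['tool_pos'],s['tcp_rot'],s['gripper_width'],s['force'])
im=cv2.imread('pics/s6.png')
a=cv2.resize(im[140:260,160:400],None,fx=3.3,fy=3.3,interpolation=cv2.INTER_CUBIC)
im=cv2.imread('pics/t6.png')
b=cv2.resize(im[150:280,235:410],None,fx=3,fy=3,interpolation=cv2.INTER_CUBIC)
cv2.imwrite('pics/s6a.png',a);cv2.imwrite('pics/t6a.png',b)
E
```

```text
[ 0.50183539 -0.1486947   0.20259394] [-3.13834799 -0.01058406  3.01935486] 0.17284413123700793 [ 0.08107973 -0.52566645 -2.71543903]
```

View pics/w6.png

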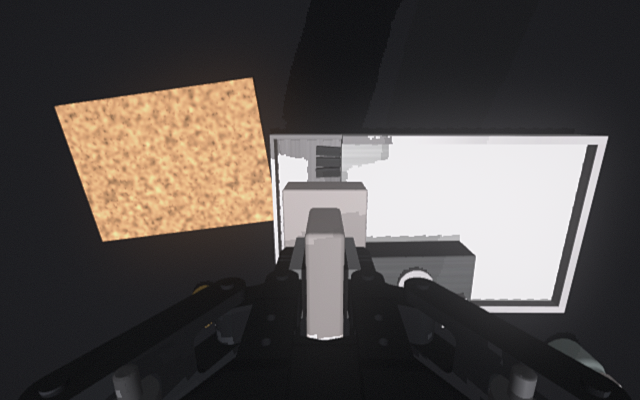

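View pics/s6a.png

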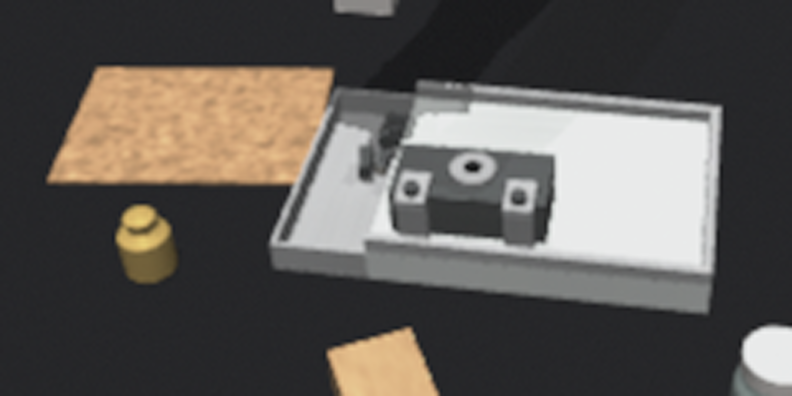

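View pics/t6a.png

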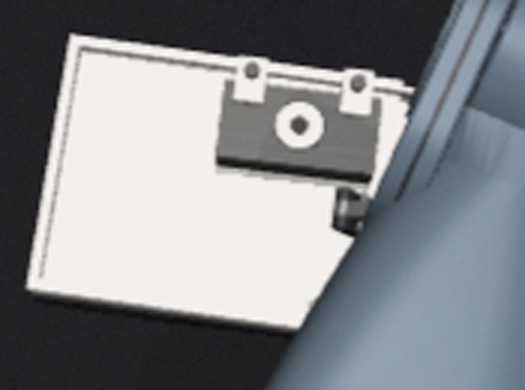

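Emit:
play_rows:
  series:
    - {"turn": [0,0,0],"travel": [-5,-40,0],"gripper": 1}
    - {"turn": [0,0,0],"travel": [-10,-80,0],"gripper": 1}
    - {"turn": [0,0,0],"travel": [-20,-120,0],"gripper": 1}
    - {"turn": [0,0,0],"travel": [-30,-160,0],"gripper": 1}
    - {"turn": [0,0,0],"travel": [-37,-200,0],"gripper": 1}
    - {"turn": [0,0,0],"travel": [-37,-236,0],"gripper": 1}
    - {"turn": [0,0,0],"travel": [-37,-236,0],"gripper": 1}
    - {"turn": [0,0,0],"travel": [-37,-236,0],"gripper": 1}

```text
clock: 10.48
tool_pos: [0.4633, -0.3852, 0.1985]
tcp_rot: [3.14, -0.016, 3.016]
force: [-0.0, 0.6, -1.2]
gripper_width: 0.172
```

```bash
python3 - <<'E'
from h import *
snap('wrist','w7.png');snap('scene','s7.png');snap('top','t7.png')
s=read_state();print(s['tool_pos'],s['tcp_rot'],s['gripper_width'],s['force'])
im=cv2.imread('pics/s7.png')
a=cv2.resize(im[140:260,200:400],None,fx=4,fy=4,interpolation=cv2.INTER_CUBIC)
im=cv2.imread('pics/t7.png')
b=cv2.resize(im[150:280,235:410],None,fx=4,fy=4,interpolation=cv2.INTER_CUBIC)
cv2.imwrite('pics/s7a.png',a);cv2.imwrite('pics/t7a.png',b)
E
```

```text
[ 0.46459916 -0.38290979  0.20105439] [-3.1409625  -0.01289647  3.02066887] 0.17779972423755633 [-0.1234001   0.52085799 -0.67244963]
```

View pics/w7.png

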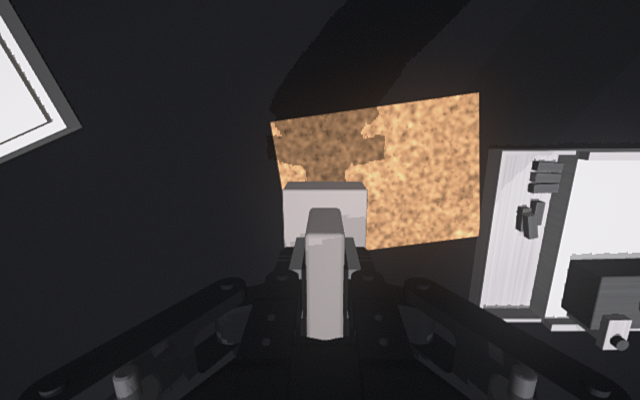

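View pics/s7a.png

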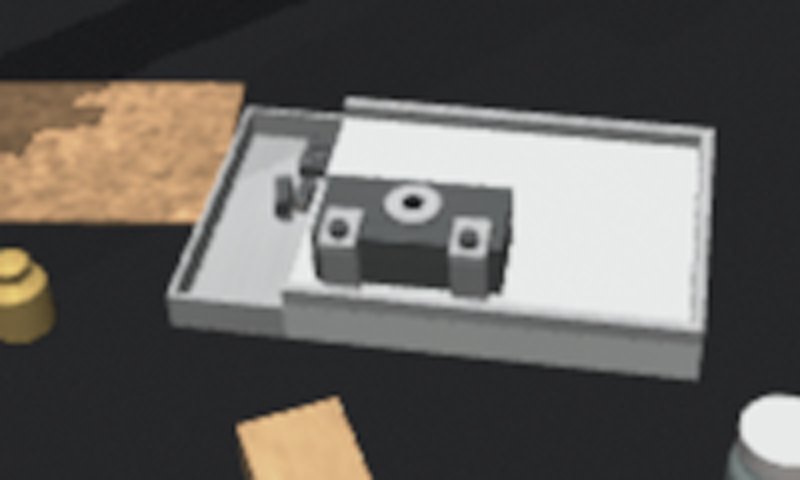

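View pics/t7a.png

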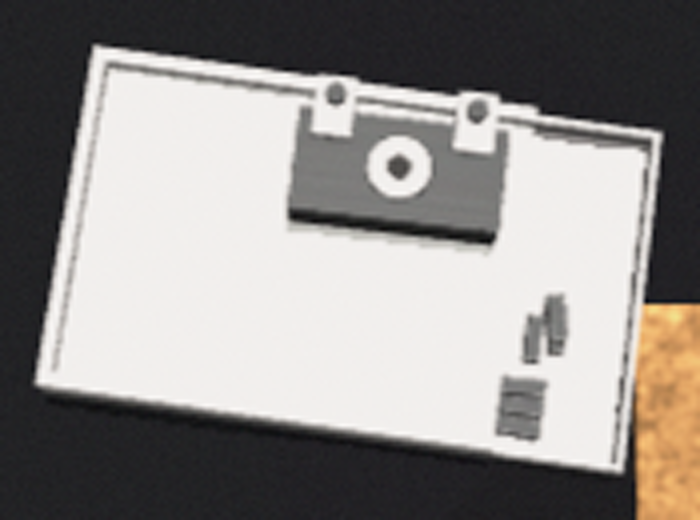

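```bash
python3 - <<'E'
import cv2
im=cv2.imread('pics/w7.png')
cv2.imwrite('pics/w7a.png',cv2.resize(im[140:260,480:600],None,fx=5,fy=5,interpolation=cv2.INTER_CUBIC))
E
```

```text
(no output)
```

View pics/w7a.png

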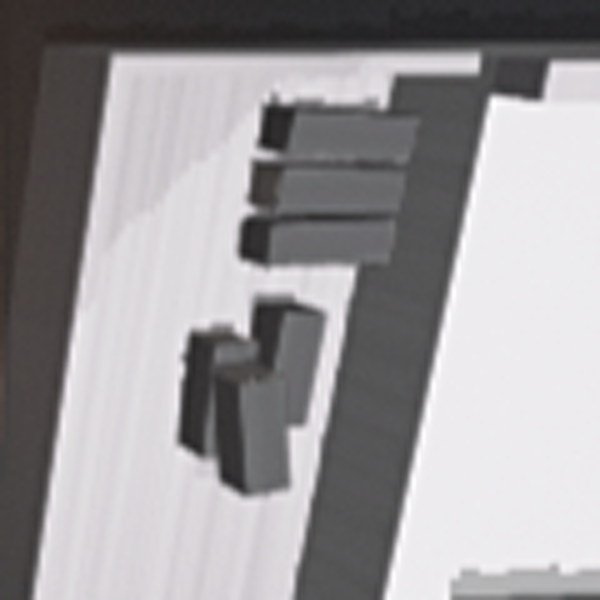

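Emit:
play_rows:
  series:
    - {"turn": [0,0,0],"travel": [0,-5,-40],"gripper": 1}
    - {"turn": [0,0,0],"travel": [0,-5,-80],"gripper": 1}
    - {"turn": [0,0,0],"travel": [0,-5,-115],"gripper": 1}
    - {"turn": [0,0,0],"travel": [0,-5,-135],"gripper": 1}
    - {"turn": [0,0,0],"travel": [0,-5,-148],"gripper": 1}
    - {"turn": [0,0,0],"travel": [0,-5,-153],"gripper": 1}
    - {"turn": [0,0,0],"travel": [0,-5,-156],"gripper": 1}
    - {"turn": [0,0,0],"travel": [0,-5,-156],"gripper": 1}
    - {"turn": [0,0,0],"travel": [0,-5,-156],"gripper": 1}

```text
clock: 11.38
tool_pos: [0.4659, -0.3889, 0.0474]
tcp_rot: [-3.138, -0.01, 3.021]
force: [0.8, -0.1, -1.6]
gripper_width: 0.179
```

Emit:
play_rows:
  series:
    - {"turn": [0,0,0],"travel": [0,0,-2],"gripper": 1}
    - {"turn": [0,0,0],"travel": [0,0,-3],"gripper": 1}
    - {"turn": [0,0,0],"travel": [0,0,-3],"gripper": 1}
    - {"turn": [0,0,0],"travel": [0,0,-3],"gripper": 1}

```text
clock: 11.72
tool_pos: [0.4662, -0.3892, 0.045]
tcp_rot: [-3.138, -0.009, 3.021]
force: [0.5, -0.4, -2.0]
gripper_width: 0.182
```

Emit:
play_rows:
  series:
    - {"turn": [0,0,0],"travel": [0,0,-1],"gripper": 1}
    - {"turn": [0,0,0],"travel": [0,0,-1.5],"gripper": 1}
    - {"turn": [0,0,0],"travel": [0,0,-1.5],"gripper": 1}

```text
clock: 11.97
tool_pos: [0.4662, -0.3894, 0.0436]
tcp_rot: [-3.138, -0.009, 3.021]
force: [1.1, 0.5, -1.6]
gripper_width: 0.179
```

Emit:
play_rows:
  series:
    - {"turn": [0,0,0],"travel": [0,0,-0.8],"gripper": 1}
    - {"turn": [0,0,0],"travel": [0,0,-0.8],"gripper": 1}
    - {"turn": [0,0,0],"travel": [0,0,-0.8],"gripper": 1}

```text
clock: 12.22
tool_pos: [0.4663, -0.3894, 0.0434]
tcp_rot: [-3.137, -0.009, 3.021]
force: [0.2, 1.2, 2.2]
gripper_width: 0.175
```

Contact. Release and lift.

Emit:
play_rows:
  series:
    - {"turn": [0,0,0],"travel": [0,0,0],"gripper": 0}
    - {"turn": [0,0,0],"travel": [0,0,0],"gripper": 0}
    - {"turn": [0,0,0],"travel": [0,0,0],"gripper": 0}
    - {"turn": [0,0,0],"travel": [0,0,0],"gripper": 0}
    - {"turn": [0,0,0],"travel": [0,0,0],"gripper": 0}
    - {"turn": [0,0,0],"travel": [0,0,0],"gripper": 0}
    - {"turn": [0,0,0],"travel": [0,0,0],"gripper": 0}
    - {"turn": [0,0,0],"travel": [0,0,40],"gripper": 0}
    - {"turn": [0,0,0],"travel": [0,0,80],"gripper": 0}
    - {"turn": [0,0,0],"travel": [0,0,120],"gripper": 0}
    - {"turn": [0,0,0],"travel": [0,0,160],"gripper": 0}
    - {"turn": [0,0,0],"travel": [0,0,200],"gripper": 0}

```text
clock: 13.22
tool_pos: [0.466, -0.3891, 0.2454]
tcp_rot: [-3.137, -0.008, 3.021]
force: [0.0, -1.3, 0.9]
gripper_width: 1.003
```

```bash
python3 - <<'E'
from h import *
snap('wrist','w8.png');snap('top','t8.png')
s=read_state();print(s['tool_pos'],s['tcp_rot'],s['gripper_width'],s['force'],s['qpos'])
im=cv2.imread('pics/t8.png')
b=cv2.resize(im[150:330,130:410],None,fx=2.8,fy=2.8,interpolation=cv2.INTER_CUBIC)
cv2.imwrite('pics/t8a.png',b)
E
```

```text
[ 0.46882791 -0.39204875  0.25343032] [-3.12697558  0.00416481  3.02084878] 0.9937208447946041 [ 1.2306086  -1.05743085  0.49214676] [-0.80175807  0.26970916  0.37017165  1.65882028 -0.00873442 -0.68103808]
```

View pics/w8.png

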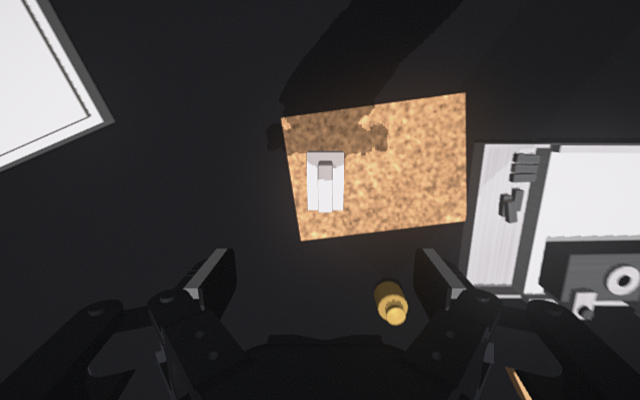

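View pics/t8a.png

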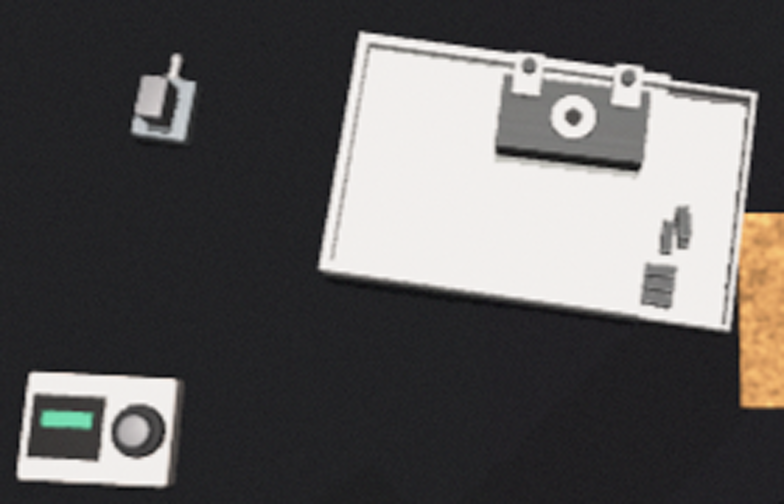

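Emit:
play_rows:
  series:
    - {"turn": [0,0,2],"travel": [30,380,0],"gripper": 0}
    - {"turn": [0,0,2],"travel": [30,380,0],"gripper": 0}
    - {"turn": [0,0,2],"travel": [30,380,0],"gripper": 0}
    - {"turn": [0,0,2],"travel": [30,380,0],"gripper": 0}
    - {"turn": [0,0,2],"travel": [30,380,0],"gripper": 0}
    - {"turn": [0,0,2],"travel": [30,380,0],"gripper": 0}
    - {"turn": [0,0,2],"travel": [30,380,0],"gripper": 0}
    - {"turn": [0,0,2],"travel": [30,380,0],"gripper": 0}
    - {"turn": [0,0,2],"travel": [30,380,0],"gripper": 0}
    - {"turn": [0,0,2],"travel": [30,380,0],"gripper": 0}
    - {"turn": [0,0,2],"travel": [30,380,0],"gripper": 0}

```text
clock: 14.23
tool_pos: [0.4988, -0.0096, 0.2533]
tcp_rot: [-3.127, 0.004, 3.061]
force: [-0.1, -0.6, -0.1]
gripper_width: 1.0
```

Emit:
play_rows:
  series:
    - {"turn": [0,0,2],"travel": [50,265,0],"gripper": 0}
    - {"turn": [0,0,2],"travel": [50,265,0],"gripper": 0}
    - {"turn": [0,0,2],"travel": [50,265,0],"gripper": 0}
    - {"turn": [0,0,2],"travel": [50,265,0],"gripper": 0}
    - {"turn": [0,0,2],"travel": [50,265,0],"gripper": 0}
    - {"turn": [0,0,2],"travel": [50,265,0],"gripper": 0}
    - {"turn": [0,0,2],"travel": [50,265,0],"gripper": 0}
    - {"turn": [0,0,2],"travel": [50,265,0],"gripper": 0}
    - {"turn": [0,0,2],"travel": [50,265,0],"gripper": 0}
    - {"turn": [0,0,2],"travel": [50,265,0],"gripper": 0}

```text
clock: 15.07
tool_pos: [0.5492, 0.2536, 0.2527]
tcp_rot: [-3.126, 0.004, 3.094]
force: [0.1, 0.9, 0.3]
gripper_width: 0.999
```

```bash
python3 - <<'E'
from h import *
im,_=snap('wrist','w9.png')
s=read_state();print(s['tool_pos'],s['tcp_rot'],s['gripper_width'],s['force'],s['qpos'])
E
```

```text
[0.5491952  0.25337482 0.25308522] [-3.12601677  0.00397911  3.09350229] 1.003037538672559 [-0.00173986  0.62571372 -0.1734503 ] [ 0.32948887  0.26938857  0.36910211  1.67255391 -0.01594561  0.37762652]
```

View pics/w9.png

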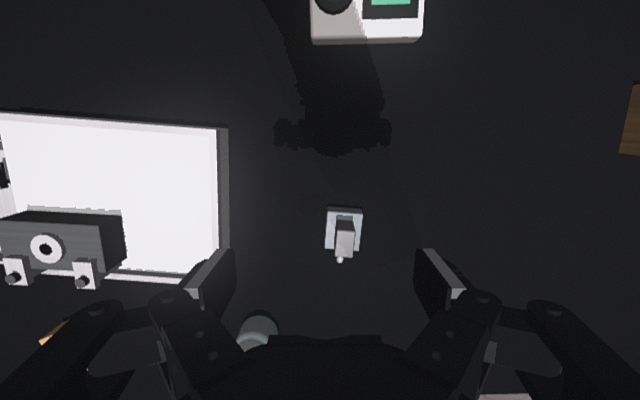

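```bash
python3 - <<'E'
import cv2
im=cv2.imread('pics/w9.png')
cv2.imwrite('pics/w9a.png',cv2.resize(im[195:275,305:385],None,fx=7,fy=7,interpolation=cv2.INTER_CUBIC))
E
```

```text
(no output)
```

View pics/w9a.png

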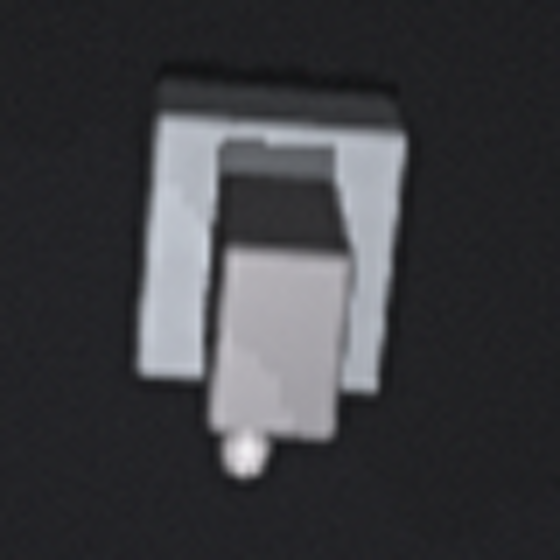

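```bash
python3 - <<'E'
from h import *
im,cal=load('w9.png')
C=lambda x,y:(305+x/7-.43,195+y/7-.43)
for n,z,ps in (('post',.064,[(228,247),(350,251),(332,438),(211,430)]),('foot',.024,[(157,115),(406,133),(380,390),(140,378)]),('tip',.012,[(243,478)])):
    q=ray([C(*p) for p in ps],z,cal); print(n,q[:,:2],q.mean(0))
    if len(ps)>1:
        print([np.hypot(*(q[(i+1)%4]-q[i])[:2]) for i in range(4)], [np.degrees(np.arctan2(*(q[b]-q[a])[1::-1])) for a,b in ((0,3),(1,2),(0,1),(3,2))])
E
```

```text
post [[0.60431626 0.26178505]
 [0.6058483  0.28170655]
 [0.63927085 0.27799393]
 [0.63698479 0.25773576]] [0.62160505 0.26980532 0.064     ]
[np.float64(0.019980326042619213), np.float64(0.0336281205076764), np.float64(0.020386745859774114), np.float64(0.03291852425752286)] [np.float64(-7.065808331137523), np.float64(-6.338504175918918), np.float64(85.60239481125517), np.float64(83.56160505349335)]
foot [[0.59370385 0.25031381]
 [0.59905123 0.29521908]
 [0.64952229 0.28967013]
 [0.64524884 0.24476315]] [0.62188155 0.26999154 0.024     ]
[np.float64(0.04522254152011867), np.float64(0.05077517864125573), np.float64(0.045109861826999775), np.float64(0.051842984545612564)] [np.float64(-6.1462521186525505), np.float64(-6.274083261461662), np.float64(83.20912123955674), np.float64(84.56396492234731)]
tip [[0.67287744 0.263531  ]] [0.67287744 0.263531   0.012     ]
```

Emit:
play_rows:
  series:
    - {"turn": [0.9,0,-3.3],"travel": [40,16.5,-40],"gripper": 0}
    - {"turn": [0.9,0,-3.3],"travel": [72.5,16.5,-80],"gripper": 0}
    - {"turn": [0.9,0,-3.3],"travel": [72.5,16.5,-110],"gripper": 0}
    - {"turn": [0.9,0,-3.3],"travel": [72.5,16.5,-130],"gripper": 0}
    - {"turn": [0.9,0,-3.3],"travel": [72.5,16.5,-160],"gripper": 0}
    - {"turn": [0.9,0,-3.3],"travel": [72.5,16.5,-190],"gripper": 0}
    - {"turn": [0.9,0,-3.3],"travel": [72.5,16.5,-205],"gripper": 0}
    - {"turn": [0.9,0,-3.3],"travel": [72.5,16.5,-210],"gripper": 0}
    - {"turn": [0.9,0,-3.3],"travel": [72.5,16.5,-211],"gripper": 0}
    - {"turn": [0.9,0,-3.3],"travel": [72.5,16.5,-211],"gripper": 0}

```text
clock: 15.95
tool_pos: [0.6225, 0.2688, 0.0433]
tcp_rot: [3.141, 0.004, 3.034]
force: [0.4, 0.2, 0.9]
gripper_width: 1.0
```

```bash
python3 - <<'E'
from h import *
snap('wrist','w10.png')
s=read_state();print(s['tool_pos'],s['tcp_rot'],s['gripper_width'],s['force'])
E
```

```text
[0.6232192  0.26935142 0.0444343 ] [3.14019679 0.00604947 3.03461072] 1.0030718647044876 [ 0.37085153 -0.07256066  1.67420577]
```

View pics/w10.png

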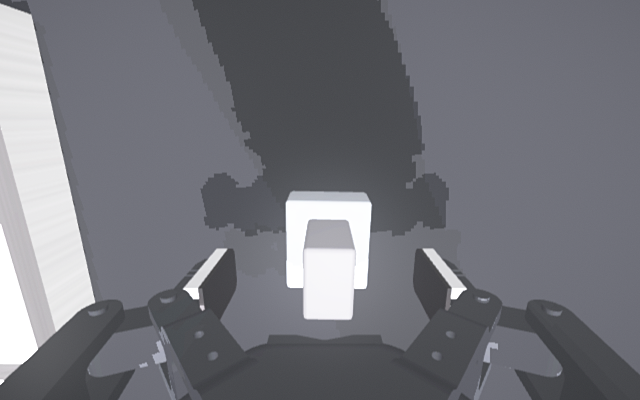

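Emit:
play_rows:
  series:
    - {"turn": [0,0,0],"travel": [-1.5,0.5,-3],"gripper": 0}
    - {"turn": [0,0,0],"travel": [-1.5,0.5,-3],"gripper": 0}
    - {"turn": [0,0,0],"travel": [-1.5,0.5,-3],"gripper": 1}
    - {"turn": [0,0,0],"travel": [-1.5,0.5,-3],"gripper": 1}
    - {"turn": [0,0,0],"travel": [-1.5,0.5,-3],"gripper": 1}
    - {"turn": [0,0,0],"travel": [-1.5,0.5,-3],"gripper": 1}
    - {"turn": [0,0,0],"travel": [-1.5,0.5,-3],"gripper": 1}
    - {"turn": [0,0,0],"travel": [-1.5,0.5,-3],"gripper": 1}
    - {"turn": [0,0,0],"travel": [-1.5,0.5,-3],"gripper": 1}
    - {"turn": [0,0,0],"travel": [-1.5,0.5,-3],"gripper": 1}
  force: 60

```text
clock: 16.83
tool_pos: [0.6217, 0.27, 0.0415]
tcp_rot: [3.14, 0.006, 3.035]
force: [-0.1, 0.8, 0.2]
gripper_width: 0.255
```

```bash
python3 - <<'E'
from h import *
snap('wrist','w11.png')
s=read_state();print(s['tool_pos'],s['tcp_rot'],s['gripper_width'],s['force'])
E
```

```text
[0.62172905 0.27005006 0.04147968] [3.13987272 0.00605728 3.03479416] 0.25047151574318727 [-0.1045681   1.21010151  1.23949563]
```

View pics/w11.png

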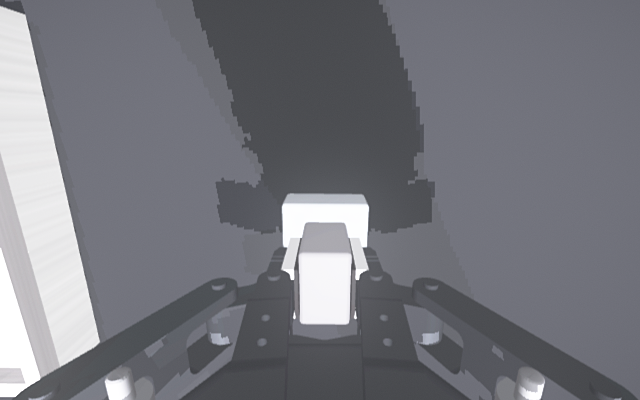

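Emit:
play_rows:
  series:
    - {"turn": [0,0,0],"travel": [0,0,40],"gripper": 1}
    - {"turn": [0,0,0],"travel": [0,0,80],"gripper": 1}
    - {"turn": [0,0,1],"travel": [0,0,110],"gripper": 1}
    - {"turn": [0,0,1],"travel": [-11,-38,110],"gripper": 1}
    - {"turn": [0,0,1],"travel": [-22,-76,110],"gripper": 1}
    - {"turn": [0,0,1],"travel": [-32,-114,110],"gripper": 1}
    - {"turn": [0,0,1],"travel": [-43,-152,110],"gripper": 1}
    - {"turn": [0,0,1],"travel": [-53,-190,110],"gripper": 1}
    - {"turn": [0,0,1],"travel": [-64,-228,110],"gripper": 1}
    - {"turn": [0,0,1],"travel": [-74,-266,110],"gripper": 1}
    - {"turn": [0,0,1],"travel": [-85,-304,110],"gripper": 1}
    - {"turn": [0,0,1],"travel": [-95,-340,110],"gripper": 1}

```text
clock: 17.88
tool_pos: [0.525, -0.0717, 0.1504]
tcp_rot: [3.14, 0.004, 3.052]
force: [0.9, -0.6, -2.0]
gripper_width: 0.251
```

Emit:
play_rows:
  series:
    - {"turn": [0,0,0],"travel": [-10,-34,0],"gripper": 1}
    - {"turn": [0,0,0],"travel": [-10,-34,0],"gripper": 1}
    - {"turn": [0,0,0],"travel": [-10,-34,0],"gripper": 1}
    - {"turn": [0,0,0],"travel": [-10,-34,0],"gripper": 1}

```text
clock: 18.22
tool_pos: [0.5144, -0.1056, 0.1497]
tcp_rot: [3.139, 0.003, 3.051]
force: [-0.4, -0.3, -3.3]
gripper_width: 0.25
```

```bash
python3 - <<'E'
from h import *
snap('wrist','w12.png')
s=read_state();print(s['tool_pos'],s['tcp_rot'],s['gripper_width'],s['force'])
E
```

```text
[ 0.51475077 -0.10499357  0.14981881] [3.13928017e+00 2.88867006e-03 3.05244990e+00] 0.2452831788052707 [ 0.67560926  0.73922216 -1.90450239]
```

View pics/w12.png

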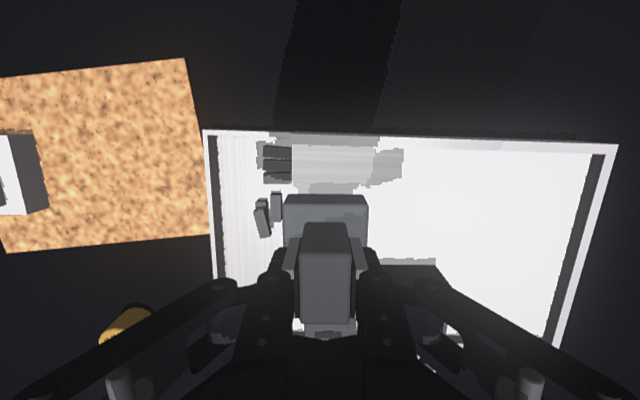

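Emit:
play_rows:
  series:
    - {"turn": [0,0,0],"travel": [0,0,-30],"gripper": 1}
    - {"turn": [0,0,0],"travel": [0,0,-55],"gripper": 1}
    - {"turn": [0,0,0],"travel": [0,0,-70],"gripper": 1}
    - {"turn": [0,0,0],"travel": [0,0,-74],"gripper": 1}
    - {"turn": [0,0,0],"travel": [0,0,-74],"gripper": 1}
    - {"turn": [0,0,0],"travel": [0,0,-74],"gripper": 1}
    - {"turn": [0,0,0],"travel": [0,0,-74],"gripper": 1}
    - {"turn": [0,0,0],"travel": [0,0,-74],"gripper": 1}

```text
clock: 18.93
tool_pos: [0.5163, -0.1052, 0.0778]
tcp_rot: [3.14, 0.006, 3.053]
force: [0.9, 0.5, -2.3]
gripper_width: 0.243
```

```bash
python3 - <<'E'
from h import *
s=read_state();print(s['tool_pos'],s['tcp_rot'],s['force'],s['torque'])
im,_=snap('scene','s13.png')
s=read_state();print(s['tool_pos'],s['tcp_rot'],s['force'],s['torque'])
im,_=snap('wrist','w13.png')
s=read_state();print(s['tool_pos'],s['tcp_rot'],s['force'],s['torque'])
E
```

```text
[ 0.51627226 -0.10517422  0.07778241] [3.14015265 0.00642405 3.05299141] [ 0.94506368  0.50503666 -2.33857793] [ 0.0205572  -0.00134057  0.03552982]
[ 0.51606656 -0.10525732  0.07758641] [3.14003521 0.00605053 3.05277666] [-0.29669469  0.32676874 -1.9792313 ] [-0.05219347 -0.02568437 -0.01744975]
[ 0.51580155 -0.105257    0.07727887] [3.13987992 0.00548968 3.05257878] [-0.08666452 -0.76719059 -2.96881383] [-0.01017626 -0.02270379  0.01719527]
```

View pics/w13.png

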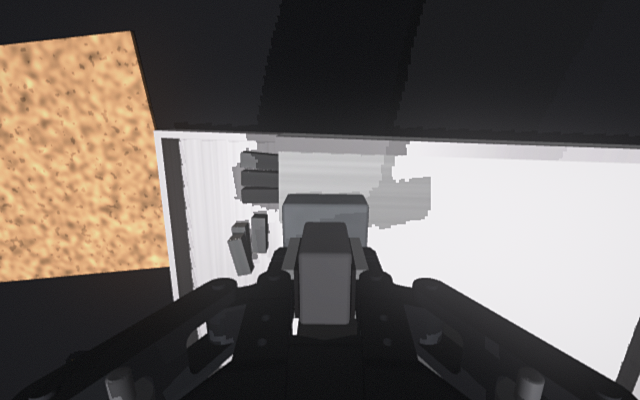

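Emit:
play_rows:
  series:
    - {"turn": [0,0,0],"travel": [4,-0.4,-1],"gripper": 1}
    - {"turn": [0,0,0],"travel": [8,-0.7,-1],"gripper": 1}
    - {"turn": [0,0,0],"travel": [10,-0.9,-1],"gripper": 1}
    - {"turn": [0,0,0],"travel": [10,-0.9,-1],"gripper": 1}
    - {"turn": [0,0,0],"travel": [10,-0.9,-1],"gripper": 1}

```text
clock: 19.45
tool_pos: [0.526, -0.1062, 0.0762]
tcp_rot: [3.14, 0.005, 3.053]
force: [-0.6, -0.4, -3.9]
gripper_width: 0.246
```

```bash
cat > f.py <<'E'
from h import *
F=[];P=[];T=[]
for i in range(6):
    s=read_state();F.append(s['force']);P.append(s['tool_pos']);T.append(s['torque']);camera('wrist')
yaw=s['tcp_rot'][2]; ax=-np.array([np.cos(yaw),np.sin(yaw)])
print(np.round(np.mean(F,0),2),np.round(np.mean(P,0)*1000,1),'tz',round(np.mean(T,0)[2],3),'yaw',np.degrees(yaw),'along',round(np.mean(F,0)[:2]@ax,2),s['clock'],s['gripper_width'])
E
python3 f.py
```

```text
[-0.28  0.01 -2.96] [ 525.8 -106.2   76.2] tz -0.007 yaw 174.89929475353873 along -0.28 19.7 0.24744266936561748
```

Emit:
play_rows:
  series:
    - {"turn": [0,0,0],"travel": [1.5,-0.1,0],"gripper": 1}
    - {"turn": [0,0,0],"travel": [3,-0.3,0],"gripper": 1}
    - {"turn": [0,0,0],"travel": [3,-0.3,0],"gripper": 1}
    - {"turn": [0,0,0],"travel": [3,-0.3,0],"gripper": 1}

```text
clock: 20.08
tool_pos: [0.5282, -0.1063, 0.0761]
tcp_rot: [3.14, 0.004, 3.053]
force: [-2.6, -0.1, -1.2]
gripper_width: 0.246
```

```bash
python3 f.py
```

```text
[-2.5   0.22 -1.44] [ 528.3 -106.4   76.1] tz 0.022 yaw 174.89919175859686 along -2.51 20.3333 0.24804984632159785
```

Emit:
play_rows:
  series:
    - {"turn": [0,0,0],"travel": [1.5,-0.1,0],"gripper": 1}
    - {"turn": [0,0,0],"travel": [3,-0.3,0],"gripper": 1}
    - {"turn": [0,0,0],"travel": [3,-0.3,0],"gripper": 1}
    - {"turn": [0,0,0],"travel": [3,-0.3,0],"gripper": 1}

```text
clock: 20.72
tool_pos: [0.5313, -0.1066, 0.0761]
tcp_rot: [3.14, 0.004, 3.053]
force: [-3.5, 0.1, -1.1]
gripper_width: 0.25
```

```bash
python3 f.py
```

```text
[-3.58  0.19 -0.54] [ 531.3 -106.6   76.1] tz 0.018 yaw 174.89766147694826 along -3.59 20.9667 0.24650313197888157
```

Emit:
play_rows:
  series:
    - {"turn": [0,0,0],"travel": [-8,0.7,0],"gripper": 1}
    - {"turn": [0,0,0],"travel": [-15,1.3,0],"gripper": 1}
    - {"turn": [0,0,0],"travel": [-13,25,0],"gripper": 1}
    - {"turn": [0,0,0],"travel": [-10,55,0],"gripper": 1}
    - {"turn": [0,0,0],"travel": [-7.5,85,0],"gripper": 1}
    - {"turn": [0,0,0],"travel": [-7.5,85,0],"gripper": 1}
    - {"turn": [0,0,0],"travel": [-7.5,85,0],"gripper": 1}
    - {"turn": [0,0,0],"travel": [-3,84.5,0],"gripper": 1}
    - {"turn": [0,0,0],"travel": [1.5,84,0],"gripper": 1}
    - {"turn": [0,0,0],"travel": [1.5,84,0],"gripper": 1}
    - {"turn": [0,0,0],"travel": [1.5,84,0],"gripper": 1}

```text
clock: 21.93
tool_pos: [0.5334, -0.0237, 0.0762]
tcp_rot: [3.14, 0.005, 3.051]
force: [-0.0, 0.1, -2.6]
gripper_width: 0.254
```

```bash
python3 f.py
```

```text
[-0.07 -0.02 -2.88] [532.9 -23.3  76. ] tz -0.01 yaw 174.86934304946348 along -0.07 22.1833 0.25036889316196587
```

Emit:
play_rows:
  series:
    - {"turn": [0,0,0],"travel": [1.5,-0.1,0],"gripper": 1}
    - {"turn": [0,0,0],"travel": [3,-0.3,0],"gripper": 1}
    - {"turn": [0,0,0],"travel": [3,-0.3,0],"gripper": 1}
    - {"turn": [0,0,0],"travel": [3,-0.3,0],"gripper": 1}

```text
clock: 22.57
tool_pos: [0.5352, -0.0231, 0.0759]
tcp_rot: [3.14, 0.003, 3.052]
force: [-1.9, 0.5, -2.3]
gripper_width: 0.252
```

```bash
python3 f.py
```

```text
[-1.97  0.08 -1.77] [535.3 -23.1  75.9] tz 0.012 yaw 174.8803401883386 along -1.97 22.8167 0.24703299625576317
```

Emit:
play_rows:
  series:
    - {"turn": [0,0,0],"travel": [1.5,-0.1,0],"gripper": 1}
    - {"turn": [0,0,0],"travel": [3.5,-0.3,0],"gripper": 1}
    - {"turn": [0,0,0],"travel": [3.5,-0.3,0],"gripper": 1}
    - {"turn": [0,0,0],"travel": [3.5,-0.3,0],"gripper": 1}

```text
clock: 23.2
tool_pos: [0.5387, -0.0234, 0.0759]
tcp_rot: [3.14, 0.003, 3.052]
force: [-3.8, 0.0, -0.2]
gripper_width: 0.245
```

```bash
python3 f.py
```

```text
[-3.29 -0.02 -0.77] [538.8 -23.4  75.9] tz -0.028 yaw 174.88084234426103 along -3.27 23.45 0.24566552838390926
```

Emit:
play_rows:
  series:
    - {"turn": [0,0,0],"travel": [-10,0.9,0],"gripper": 1}
    - {"turn": [0,0,0],"travel": [-22,1.9,0],"gripper": 1}
    - {"turn": [0,0,0],"travel": [-24,2,35],"gripper": 1}
    - {"turn": [0,0,-7],"travel": [-24,2,70],"gripper": 1}
    - {"turn": [0,0,-14],"travel": [-24,10,75],"gripper": 1}
    - {"turn": [0,0,-21],"travel": [-24,30,75],"gripper": 1}
    - {"turn": [0,0,-28],"travel": [-10,50,75],"gripper": 1}
    - {"turn": [0,0,-35],"travel": [10,75,75],"gripper": 1}
    - {"turn": [0,0,-42],"travel": [30,75,75],"gripper": 1}
    - {"turn": [0,0,-49],"travel": [50,75,75],"gripper": 1}
    - {"turn": [0,0,-56],"travel": [70,75,75],"gripper": 1}
    - {"turn": [0,0,-63],"travel": [82.5,75,75],"gripper": 1}

```text
clock: 24.5
tool_pos: [0.6247, 0.052, 0.1508]
tcp_rot: [3.135, 0.005, 1.947]
force: [0.0, -0.2, -2.4]
gripper_width: 0.245
```

Emit:
play_rows:
  series:
    - {"turn": [0,0,-7],"travel": [0,0,0],"gripper": 1}
    - {"turn": [0,0,-14],"travel": [0,0,0],"gripper": 1}
    - {"turn": [0,0,-21],"travel": [0,0,0],"gripper": 1}
    - {"turn": [0,0,-27],"travel": [0,0,0],"gripper": 1}
    - {"turn": [0,0,-27],"travel": [0,0,0],"gripper": 1}
    - {"turn": [0,0,-27],"travel": [0,0,0],"gripper": 1}

```text
clock: 25.0
tool_pos: [0.6256, 0.0522, 0.1509]
tcp_rot: [3.133, 0.004, 1.479]
force: [0.1, 0.1, -2.7]
gripper_width: 0.248
```

```bash
python3 - <<'E'
from h import *
snap('wrist','w14.png')
s=read_state();print(s['tool_pos'],s['tcp_rot'],s['gripper_width'],s['force'])
E
```

```text
[0.62539557 0.05214909 0.15085492] [3.1339422  0.0044898  1.47852269] 0.2500650277975856 [-0.30271256  0.51876162 -2.13308526]
```

View pics/w14.png

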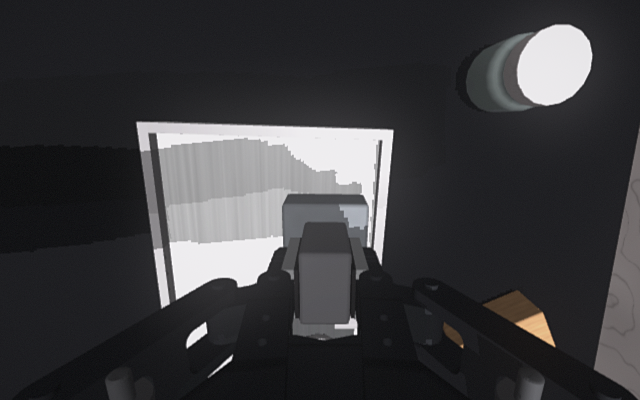

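Emit:
play_rows:
  series:
    - {"turn": [0,0,0.2],"travel": [-6,0,-30],"gripper": 1}
    - {"turn": [0,0,0.2],"travel": [-6,0,-55],"gripper": 1}
    - {"turn": [0,0,0.2],"travel": [-6,0,-70],"gripper": 1}
    - {"turn": [0,0,0.2],"travel": [-6,0,-75],"gripper": 1}
    - {"turn": [0,0,0.2],"travel": [-6,0,-75],"gripper": 1}
    - {"turn": [0,0,0.2],"travel": [-6,0,-75],"gripper": 1}
    - {"turn": [0,0,0.2],"travel": [-6,0,-75],"gripper": 1}

```text
clock: 25.63
tool_pos: [0.621, 0.0522, 0.078]
tcp_rot: [3.13, 0.004, 1.483]
force: [0.8, -0.4, -4.1]
gripper_width: 0.248
```

```bash
python3 f.py
```

```text
[ 0.37 -0.02 -2.78] [620.8  52.1  77.8] tz -0.013 yaw 84.9231180437567 along -0.02 25.8833 0.2484525791290724
```

Emit:
play_rows:
  series:
    - {"turn": [0,0,0],"travel": [-0.4,-5,-1],"gripper": 1}
    - {"turn": [0,0,0],"travel": [-0.8,-9,-1],"gripper": 1}
    - {"turn": [0,0,0],"travel": [-1,-11,-1],"gripper": 1}
    - {"turn": [0,0,0],"travel": [-1,-11,-1],"gripper": 1}
    - {"turn": [0,0,0],"travel": [-1,-11,-1],"gripper": 1}

```text
clock: 26.35
tool_pos: [0.6189, 0.0408, 0.0757]
tcp_rot: [3.133, 0.004, 1.482]
force: [1.3, 0.5, -3.1]
gripper_width: 0.245
```

```bash
python3 f.py
```

```text
[ 0.18 -0.04 -2.92] [619.   41.1  75.7] tz 0.028 yaw 84.9329235948761 along 0.03 26.6 0.24542820748691635
```

Emit:
play_rows:
  series:
    - {"turn": [0,0,0],"travel": [-0.1,-1.5,0],"gripper": 1}
    - {"turn": [0,0,0],"travel": [-0.3,-3,0],"gripper": 1}
    - {"turn": [0,0,0],"travel": [-0.3,-3,0],"gripper": 1}
    - {"turn": [0,0,0],"travel": [-0.3,-3,0],"gripper": 1}

```text
clock: 26.98
tool_pos: [0.6187, 0.0382, 0.0758]
tcp_rot: [3.132, 0.004, 1.482]
force: [-0.2, 1.2, -2.7]
gripper_width: 0.251
```

```bash
python3 f.py
```

```text
[-0.21  0.34 -2.83] [618.7  38.3  75.8] tz -0.004 yaw 84.9357836664086 along -0.32 27.2333 0.2505358194686635
```

Emit:
play_rows:
  series:
    - {"turn": [0,0,0],"travel": [-0.1,-1.5,0],"gripper": 1}
    - {"turn": [0,0,0],"travel": [-0.2,-2.5,0],"gripper": 1}
    - {"turn": [0,0,0],"travel": [-0.2,-2.5,0],"gripper": 1}
    - {"turn": [0,0,0],"travel": [-0.2,-2.5,0],"gripper": 1}

```text
clock: 27.62
tool_pos: [0.6185, 0.0364, 0.0759]
tcp_rot: [3.132, 0.003, 1.483]
force: [-0.0, 2.3, -2.5]
gripper_width: 0.248
```

```bash
python3 f.py
```

```text
[ 0.15  2.08 -2.22] [618.5  36.2  75.8] tz -0.016 yaw 84.94971601501938 along -2.09 27.8667 0.24706053013158474
```

Emit:
play_rows:
  series:
    - {"turn": [0,0,0],"travel": [-0.1,-1.5,0],"gripper": 1}
    - {"turn": [0,0,0],"travel": [-0.3,-3.5,0],"gripper": 1}
    - {"turn": [0,0,0],"travel": [-0.3,-3.5,0],"gripper": 1}
    - {"turn": [0,0,0],"travel": [-0.3,-3.5,0],"gripper": 1}

```text
clock: 28.25
tool_pos: [0.6182, 0.0328, 0.0759]
tcp_rot: [3.132, 0.003, 1.483]
force: [0.5, 3.5, -1.5]
gripper_width: 0.248
```

```bash
python3 f.py
```

```text
[ 0.11  3.67 -1.99] [618.2  32.7  75.8] tz -0.015 yaw 84.95665324451583 along -3.67 28.5 0.2481115962051233
```

Emit:
play_rows:
  series:
    - {"turn": [0,0,0],"travel": [0.8,10,0],"gripper": 1}
    - {"turn": [0,0,0],"travel": [1.5,18,0],"gripper": 1}
    - {"turn": [0,0,0],"travel": [1.5,18,40],"gripper": 1}
    - {"turn": [0,0,0],"travel": [1.5,18,80],"gripper": 1}
    - {"turn": [0,0,0],"travel": [-15,-15,90],"gripper": 1}
    - {"turn": [0,0,0],"travel": [-32,-50,90],"gripper": 1}
    - {"turn": [0,0,0],"travel": [-49,-85,90],"gripper": 1}
    - {"turn": [0,0,0],"travel": [-66,-120,90],"gripper": 1}
    - {"turn": [0,0,0],"travel": [-83,-155,90],"gripper": 1}
    - {"turn": [0,0,0],"travel": [-100,-190,90],"gripper": 1}
    - {"turn": [0,0,0],"travel": [-117,-225,90],"gripper": 1}
    - {"turn": [0,0,0],"travel": [-134,-260,90],"gripper": 1}

```text
clock: 29.55
tool_pos: [0.483, -0.2291, 0.1661]
tcp_rot: [3.133, 0.006, 1.483]
force: [1.3, -0.2, -2.3]
gripper_width: 0.249
```

Emit:
play_rows:
  series:
    - {"turn": [0,0,0],"travel": [-17,-38,0],"gripper": 1}
    - {"turn": [0,0,0],"travel": [-19,-42,0],"gripper": 1}
    - {"turn": [0,0,0],"travel": [-19,-42,0],"gripper": 1}
    - {"turn": [0,0,0],"travel": [-19,-42,0],"gripper": 1}

```text
clock: 29.88
tool_pos: [0.4639, -0.2713, 0.166]
tcp_rot: [3.133, 0.006, 1.482]
force: [0.4, 0.3, -2.7]
gripper_width: 0.25
```

```bash
python3 - <<'E'
from h import *
snap('wrist','w15.png')
s=read_state();print(s['tool_pos'],s['tcp_rot'],s['gripper_width'],s['force'],s['qpos'])
E
```

```text
[ 0.46423659 -0.27049701  0.16598883] [3.13320342 0.00611563 1.48326849] 0.24944852304680365 [ 0.2892965   0.26278438 -3.25838535] [-6.52029533e-01  6.48195076e-02 -3.47819783e-02  1.46083535e+00
 -6.78462415e-04  1.00626546e+00]
```

View pics/w15.png

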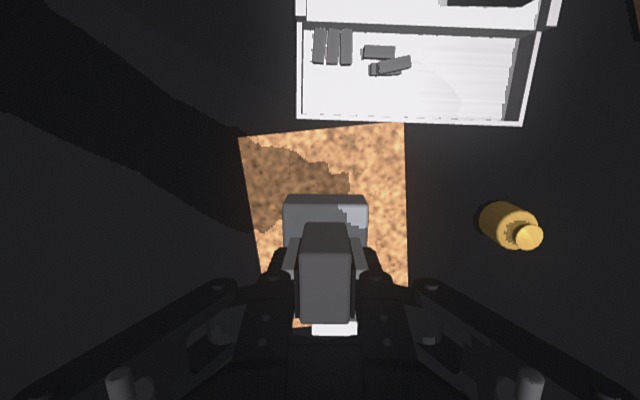

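```bash
python3 - <<'E'
from h import *
a,_=snap('scene','s16.png');b,_=snap('top','t16.png')
a=cv2.resize(a[140:260,150:400],None,fx=3,fy=3,interpolation=cv2.INTER_CUBIC);cv2.imwrite('pics/s16a.png',a)
b=cv2.resize(b[150:330,380:510],None,fx=3,fy=3,interpolation=cv2.INTER_CUBIC);cv2.imwrite('pics/t16a.png',b)
E
```

```text
(no output)
```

View pics/s16a.png

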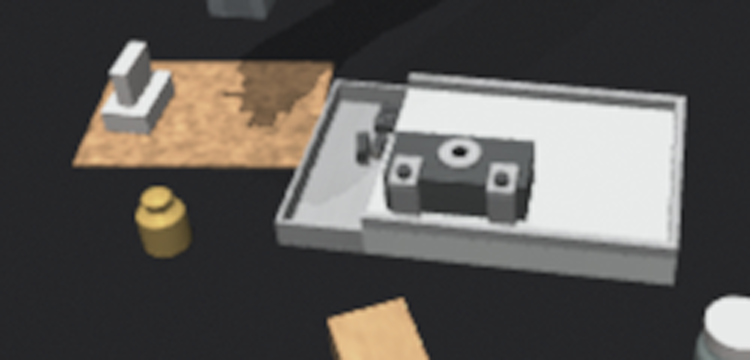

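View pics/t16a.png

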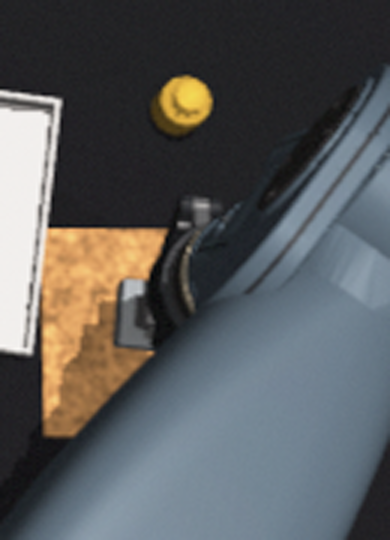

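Emit:
play_rows:
  series:
    - {"turn": [0,0,0],"travel": [0,0,-40],"gripper": 1}
    - {"turn": [0,0,0],"travel": [0,0,-80],"gripper": 1}
    - {"turn": [0,0,0],"travel": [0,0,-105],"gripper": 1}
    - {"turn": [0,0,0],"travel": [0,0,-116],"gripper": 1}
    - {"turn": [0,0,0],"travel": [0,0,-119],"gripper": 1}
    - {"turn": [0,0,0],"travel": [0,0,-119],"gripper": 1}
    - {"turn": [0,0,0],"travel": [0,0,-119],"gripper": 1}
    - {"turn": [0,0,0],"travel": [0,0,-119],"gripper": 1}

```text
clock: 30.7
tool_pos: [0.4661, -0.2706, 0.0491]
tcp_rot: [3.13, 0.008, 1.486]
force: [-0.6, -0.2, -3.3]
gripper_width: 0.25
```

Emit:
play_rows:
  series:
    - {"turn": [0,0,0],"travel": [0,0,-2],"gripper": 1}
    - {"turn": [0,0,0],"travel": [0,0,-4],"gripper": 1}
    - {"turn": [0,0,0],"travel": [0,0,-4],"gripper": 1}
    - {"turn": [0,0,0],"travel": [0,0,-4],"gripper": 1}

```text
clock: 31.03
tool_pos: [0.4661, -0.2708, 0.0453]
tcp_rot: [3.13, 0.008, 1.485]
force: [0.3, 0.5, -2.3]
gripper_width: 0.25
```

Emit:
play_rows:
  series:
    - {"turn": [0,0,0],"travel": [0,0,-0.8],"gripper": 1}
    - {"turn": [0,0,0],"travel": [0,0,-1.2],"gripper": 1}
    - {"turn": [0,0,0],"travel": [0,0,-1.2],"gripper": 1}
    - {"turn": [0,0,0],"travel": [0,0,-1.2],"gripper": 1}

```text
clock: 31.37
tool_pos: [0.4662, -0.2709, 0.0444]
tcp_rot: [3.13, 0.009, 1.485]
force: [-1.0, 0.5, -0.7]
gripper_width: 0.247
```

Just touching; release and lift.

Emit:
play_rows:
  series:
    - {"turn": [0,0,0],"travel": [0,0,-0.3],"gripper": 0}
    - {"turn": [0,0,0],"travel": [0,0,-0.3],"gripper": 0}
    - {"turn": [0,0,0],"travel": [0,0,-0.3],"gripper": 0}
    - {"turn": [0,0,0],"travel": [0,0,-0.3],"gripper": 0}
    - {"turn": [0,0,0],"travel": [0,0,-0.3],"gripper": 0}
    - {"turn": [0,0,0],"travel": [0,0,-0.3],"gripper": 0}
    - {"turn": [0,0,0],"travel": [0,0,-0.3],"gripper": 0}
    - {"turn": [0,0,0],"travel": [0,0,40],"gripper": 0}
    - {"turn": [0,0,0],"travel": [0,0,80],"gripper": 0}
    - {"turn": [0,0,0],"travel": [0,0,120],"gripper": 0}
    - {"turn": [0,0,0],"travel": [0,0,160],"gripper": 0}
    - {"turn": [0,0,0],"travel": [0,0,200],"gripper": 0}

```text
clock: 32.37
tool_pos: [0.4658, -0.2707, 0.2464]
tcp_rot: [3.13, 0.009, 1.485]
force: [0.4, -1.2, -0.6]
gripper_width: 1.002
```

```bash
python3 - <<'E'
from h import *
snap('wrist','w17.png')
s=read_state();print(s['tool_pos'],s['tcp_rot'],s['gripper_width'],s['force'],s['qpos'])
E
```

```text
[ 0.46880797 -0.27294656  0.25636011] [3.11627815 0.0173398  1.48513701] 0.998103147529815 [ 1.95113913 -1.6310047   6.09987659] [-6.50255413e-01  6.45126398e-02  1.44061429e-01  1.61968211e+00
 -1.09961845e-03  1.00596388e+00]
```

View pics/w17.png

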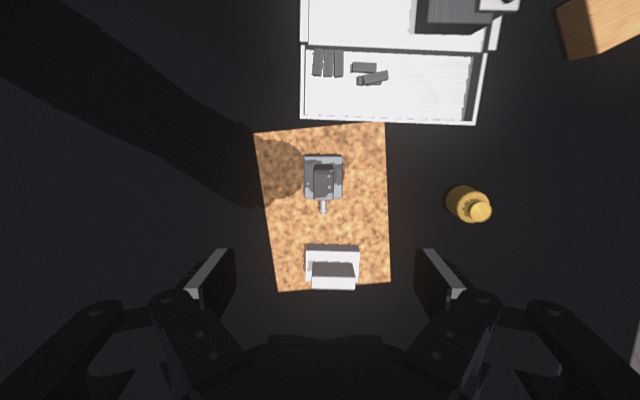

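Emit:
play_rows:
  series:
    - {"turn": [0,0,0],"travel": [-50,300,0],"gripper": 1}
    - {"turn": [0,0,0],"travel": [-50,300,0],"gripper": 1}
    - {"turn": [0,0,0],"travel": [-50,300,0],"gripper": 1}
    - {"turn": [0,0,0],"travel": [-50,300,0],"gripper": 1}
    - {"turn": [0,0,0],"travel": [-50,300,0],"gripper": 1}
    - {"turn": [0,0,0],"travel": [-50,300,0],"gripper": 1}
    - {"turn": [0,0,0],"travel": [-50,300,0],"gripper": 1}
    - {"turn": [0,0,0],"travel": [-50,300,0],"gripper": 1}
    - {"turn": [0,0,0],"travel": [-50,300,0],"gripper": 1}

```text
clock: 33.17
tool_pos: [0.4184, 0.0296, 0.2568]
tcp_rot: [3.115, 0.017, 1.491]
force: [-0.1, -0.7, -1.0]
gripper_width: 0.005
```

Emit:
play_rows:
  series:
    - {"turn": [0,0,0],"travel": [-30,170,-80],"gripper": 1}
    - {"turn": [0,0,0],"travel": [-30,170,-80],"gripper": 1}
    - {"turn": [0,0,0],"travel": [-30,170,-80],"gripper": 1}
    - {"turn": [0,0,0],"travel": [-30,170,-80],"gripper": 1}
    - {"turn": [0,0,0],"travel": [-30,170,-80],"gripper": 1}
    - {"turn": [0,0,0],"travel": [-30,170,-80],"gripper": 1}
    - {"turn": [0,0,0],"travel": [-30,170,-80],"gripper": 1}
    - {"turn": [0,0,0],"travel": [-30,170,-80],"gripper": 1}

```text
clock: 33.83
tool_pos: [0.3892, 0.1984, 0.1768]
tcp_rot: [3.115, 0.018, 1.489]
force: [0.4, 0.1, -0.1]
gripper_width: 0.0
```

```bash
python3 - <<'E'
from h import *
snap('wrist','w18.png')
s=read_state();print(s['tool_pos'],s['tcp_rot'],s['gripper_width'],s['force'],s['qpos'])
E
```

```text
[0.38944757 0.19828539 0.17728625] [3.11401533 0.01729658 1.48852518] -0.001671705298142226 [0.5207403  0.1396315  0.59922412] [ 0.33625047 -0.20452925 -0.2675904   1.48956007 -0.02700649  1.98883398]
```

View pics/w18.png

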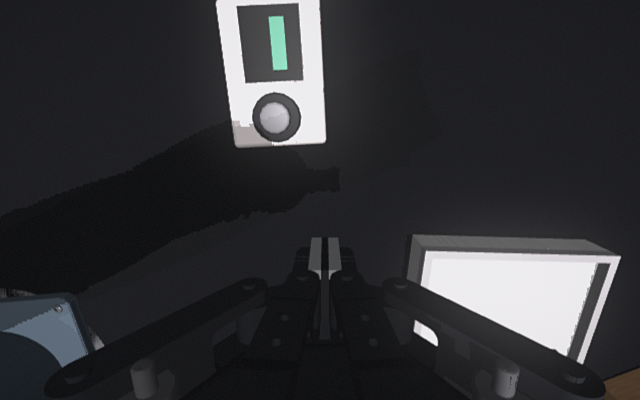

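```bash
python3 - <<'E'
from h import *
im,cal=load('w18.png')
g=cv2.cvtColor(im,cv2.COLOR_BGR2GRAY)[85:150,245:310]
m=((g>90)&(g<200)).astype(np.uint8); n,l,st,ce=cv2.connectedComponentsWithStats(m)
for i in range(1,n):
    if st[i][4]>200:
        p=ce[i]+[245,85]; print(st[i],p,[ray(p,z,cal)[0][:2].round(4) for z in (.034,.038,.042)])
top,tc=load('t8.png')
g=cv2.cvtColor(top,cv2.COLOR_BGR2GRAY)[290:320,168:195]
m=((g>90)&(g<205)).astype(np.uint8); n,l,st,ce=cv2.connectedComponentsWithStats(m)
for i in range(1,n):
    if st[i][4]>30:
        p=ce[i]+[168,290]; print('top',st[i],p,[ray(p,z,tc)[0][:2].round(4) for z in (.034,.038,.042)])
E
```

```text
[ 15  17  30  32 692] [273.82947977 117.71676301] [array([0.3535, 0.2673]), array([0.354 , 0.2673]), array([0.3546, 0.2673])]
[  0  37  65  25 437] [258.93363844 138.45080092] [array([0.3379, 0.2507]), array([0.3387, 0.2509]), array([0.3395, 0.2512])]
top [21  0  5 30 35] [190.97142857 304.6       ] [array([0.3564, 0.2414]), array([0.3565, 0.2404]), array([0.3565, 0.2395])]
top [ 1  4 21 19 52] [178.34615385 301.94230769] [array([0.3616, 0.2698]), array([0.3616, 0.2687]), array([0.3616, 0.2677])]
top [  4   8  12  12 108] [176.89814815 303.55555556] [array([0.3581, 0.2728]), array([0.3581, 0.2717]), array([0.3581, 0.2706])]
```

Emit:
play_rows:
  series:
    - {"turn": [1.1,1.5,0],"travel": [-16,35,-30],"gripper": 1}
    - {"turn": [1.1,1.5,0],"travel": [-32.5,71,-60],"gripper": 1}
    - {"turn": [1.1,1.5,0],"travel": [-32.5,71,-85],"gripper": 1}
    - {"turn": [1.1,1.5,0],"travel": [-32.5,71,-105],"gripper": 1}
    - {"turn": [1.1,1.5,0],"travel": [-32.5,71,-112],"gripper": 1}
    - {"turn": [1.1,1.5,0],"travel": [-32.5,71,-112],"gripper": 1}
    - {"turn": [1.1,1.5,0],"travel": [-32.5,71,-112],"gripper": 1}
    - {"turn": [1.1,1.5,0],"travel": [-32.5,71,-112],"gripper": 1}

```text
clock: 34.55
tool_pos: [0.3591, 0.2693, 0.0676]
tcp_rot: [3.138, -0.002, 1.487]
force: [-0.3, -0.0, 0.5]
gripper_width: -0.001
```

```bash
python3 - <<'E'
from h import *
snap('wrist','w19.png')
E
python3 f.py
```

```text
[-0.18 -0.27 -0.06] [358.4 269.5  67. ] tz -0.001 yaw 85.28221899514445 along 0.29 34.85 -0.0014306495430386375
```

View pics/w19.png

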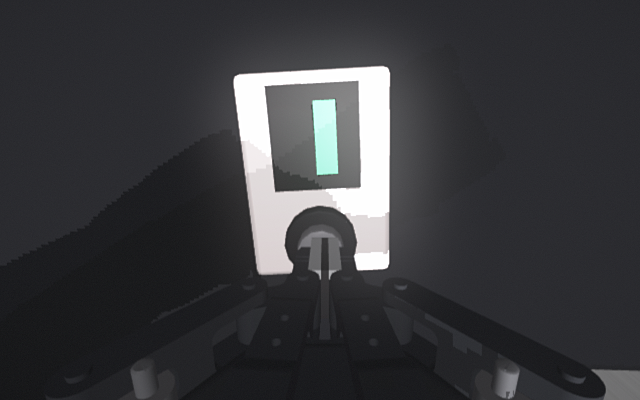

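Emit:
play_rows:
  series:
    - {"turn": [0,0,0],"travel": [-1,0.5,-6],"gripper": 1}
    - {"turn": [0,0,0],"travel": [-1,0.5,-12],"gripper": 1}
    - {"turn": [0,0,0],"travel": [-1,0.5,-12],"gripper": 1}
    - {"turn": [0,0,0],"travel": [-1,0.5,-15],"gripper": 1}
    - {"turn": [0,0,0],"travel": [-1,0.5,-15],"gripper": 1}
    - {"turn": [0,0,0],"travel": [-1,0.5,-15],"gripper": 1}

```text
clock: 35.4
tool_pos: [0.3578, 0.2705, 0.0566]
tcp_rot: [3.137, -0.002, 1.489]
force: [-8.0, -5.1, 28.9]
gripper_width: 0.001
```

Emit:
play_rows:
  series:
    - {"turn": [0,0,0],"travel": [0,0,3],"gripper": 1}
    - {"turn": [0,0,0],"travel": [0,0,6],"gripper": 1}
    - {"turn": [0,0,0],"travel": [0,0,6],"gripper": 1}
    - {"turn": [0,0,0],"travel": [0,0,6],"gripper": 1}

```text
clock: 35.73
tool_pos: [0.358, 0.2708, 0.0622]
tcp_rot: [3.136, -0.002, 1.489]
force: [1.4, 1.2, 1.2]
gripper_width: 0.002
```

```bash
python3 f.py; python3 - <<'E'
from h import *
snap('wrist','w20.png')
a,_=snap('scene','s20.png')
cv2.imwrite('pics/s20a.png',cv2.resize(a[90:230,380:480],None,fx=5,fy=5,interpolation=cv2.INTER_CUBIC)[:600])
E
```

```text
[1.55 1.07 1.68] [358.  270.7  62.2] tz -0.003 yaw 85.3140215041756 along -1.19 35.9833 -0.0015353246281267598
```

View pics/w20.png

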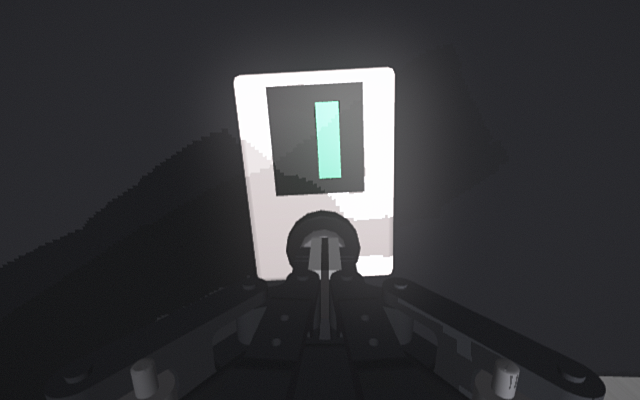

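View pics/s20a.png

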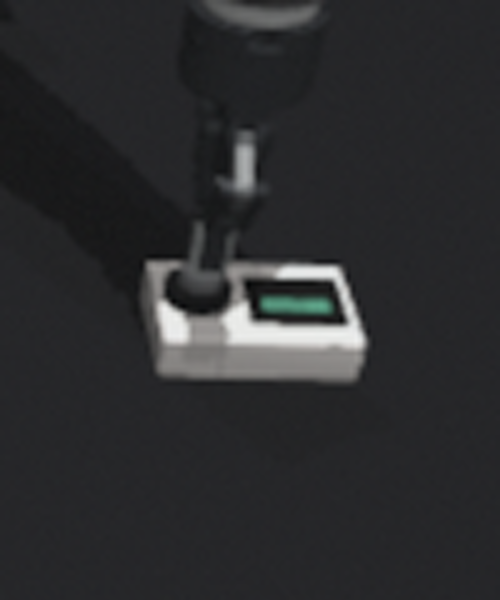

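Emit:
play_rows:
  series:
    - {"turn": [0,0,0],"travel": [0,0,3],"gripper": 1}
    - {"turn": [0,0,0],"travel": [0,0,3],"gripper": 1}
    - {"turn": [0,0,0],"travel": [0,0,3],"gripper": 1}

```text
clock: 36.38
tool_pos: [0.3571, 0.2701, 0.0649]
tcp_rot: [3.138, -0.001, 1.489]
force: [0.4, 0.7, -0.5]
gripper_width: 0.005
```

```bash
python3 f.py
```

```text
[ 0.03  0.26 -0.34] [357.3 270.2  65. ] tz -0.016 yaw 85.31070993091008 along -0.26 36.6333 -0.0008695400803369019
```

Emit:
play_rows:
  series:
    - {"turn": [0,0,0],"travel": [0,0,40],"gripper": 1}
    - {"turn": [0,0,0],"travel": [0,0,80],"gripper": 1}
    - {"turn": [0,0,0],"travel": [0,0,120],"gripper": 1}
    - {"turn": [0,0,0],"travel": [0,-40,160],"gripper": 1}
    - {"turn": [0,0,0],"travel": [-20,-80,200],"gripper": 1}
    - {"turn": [0,0,0],"travel": [-30,-120,200],"gripper": 1}
    - {"turn": [0,0,0],"travel": [-40,-160,200],"gripper": 1}
    - {"turn": [0,0,0],"travel": [-40,-180,200],"gripper": 1}
    - {"turn": [0,0,0],"travel": [-40,-180,200],"gripper": 1}

```text
clock: 37.43
tool_pos: [0.3174, 0.0852, 0.2668]
tcp_rot: [3.134, 0.002, 1.48]
force: [0.2, 0.3, -0.2]
gripper_width: -0.0
```

```bash
python3 - <<'E'
from h import *
a,_=snap('scene','s21.png');b,_=snap('top','t21.png')
cv2.imwrite('pics/s21a.png',cv2.resize(a[120:290,140:460],None,fx=2.5,fy=2.5,interpolation=cv2.INTER_CUBIC))
cv2.imwrite('pics/t21a.png',cv2.resize(b[90:310,230:520],None,fx=2.7,fy=2.7,interpolation=cv2.INTER_CUBIC))
E
```

```text
(no output)
```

View pics/s21a.png

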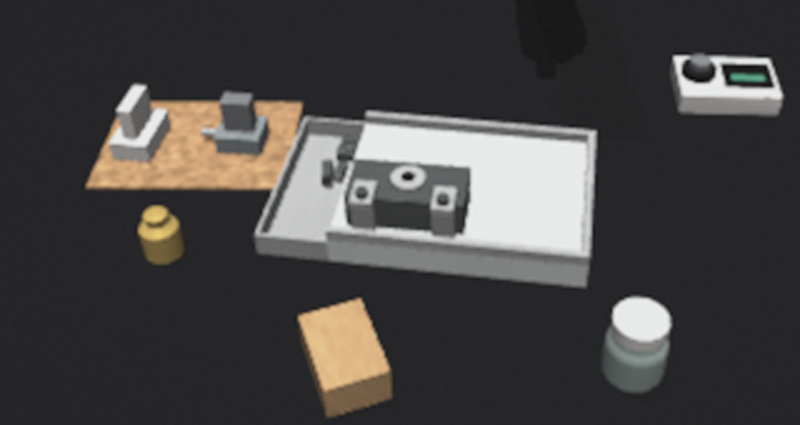

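View pics/t21a.png

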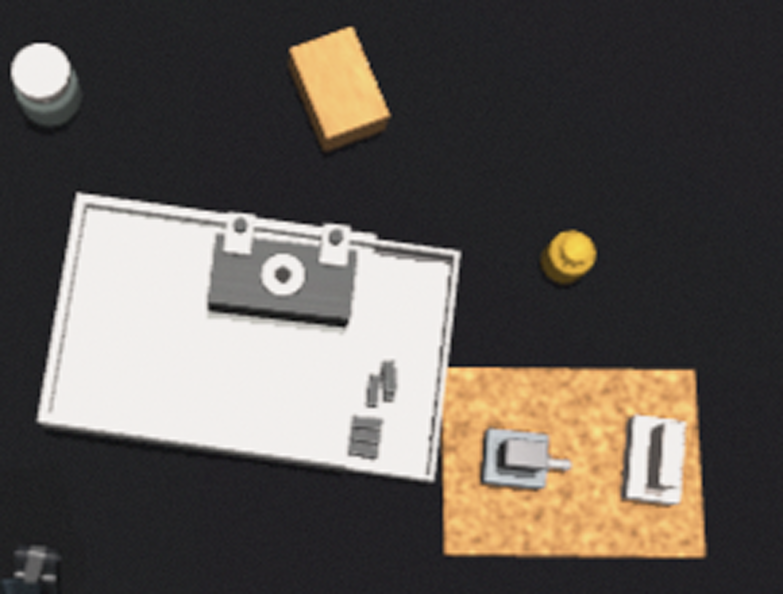

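```bash
python3 - <<'E'
from h import *
for fn in('top0.png','t21.png'):
    im,cal=load(fn); hsv=cv2.cvtColor(im,cv2.COLOR_BGR2HSV)
    m=cv2.inRange(hsv,(8,120,100),(25,255,255)); n,l,st,ce=cv2.connectedComponentsWithStats(m)
    print([ce[i].round(1).tolist() for i in range(1,n) if st[i][4]>200])
print(r.job_done())
E
```

```text
[[354.9, 120.6], [441.5, 183.3], [441.4, 261.4]]
[[354.9, 120.6], [441.5, 183.2], [439.3, 261.8]]
the job is handed in; nothing more can be done
None
```

The job is done and handed in at about 38 s of the 208 s allowed.

- **Wiping:** All six bar pieces went into the trough in two passes. A close-up from the wrist camera showed all six there: three side by side and three close together, one of them overlapping another. The last overhead picture shows a clear deck.
- **Touch-offs:** I touched the front face near the trough end, then near the other end, then the end face away from the trough. The forces were about 3.3, 3.2 and 3.6 N, so by the spring rate the plunger went in about 3 to 4 mm of its 10 mm.
- **Key press:** The fingertips pressed the key through its full travel of about 6 mm, and it sprang back. The key sat higher than I had estimated, so the fingertips pressed on its stop with about 29 N before I backed off. That is much harder than the 5 N the key needs, but I saw nothing above the limits.
- **End state:** The scraper and probe both stand upright on the mat. The weight and cardboard box are at the same pixel positions as at the start. The jar I only compared by eye, and it looks unmoved. I saw neither tool knocked aside during the run.

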